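# Load the cylinder jig and set its stop screw

## Robot

A 7-joint arm with a two-finger parallel gripper is mounted at the origin on the work surface. World frame = base frame: x ahead of the robot, y to its left, z up, the work surface at z = 0. Lengths are in m, angles in rad, forces in N, time in s.
With the tool pointing down it reaches from about 0.425 to 0.925 m from the base axis. Payload 6.8 kg.
Tool frame: the origin (TCP) lies midway between the tips of the shut fingers; the grasp point (between the pads) lies 19 mm behind it; z points along the fingers, y is the direction in which the jaws open and shut (so a half turn about z gives the same grasp; the last joint's range is limited). The gripper opens to 85 mm and grips with 20 to 120 N. Pads are 22 mm wide; open, the fingers measure 114 mm over their backs; the gripper's body (76 mm by 85 mm) begins 54 mm behind the grasp point. The pads swing forward as they close: fully open they stand 13 mm farther back than shut.
Start: joints at [-1.316, 0.477, 0.022, 1.555, -0.011, 1.109, -0.083], TCP at [0.24, 0.631, 0.205] pointing down, gripper open.
Joint ranges: [-2.96, 2.96], [-0.34, 2.1], [-1.41, 1.46], [0.24, 2.44], [-1.37, 4.51], [0.17, 1.92], [-2.96, 2.96]. Speed limits (rad/s): [2.39, 2.39, 3.14, 3.14, 3.14, 3.14, 3.14].

## Interface

Orientations are given as a unit quaternion [w, x, y, z].
In Python, from station import readout, eyes, ticket gives the robot as it stands. The module is installed in compiled form; this text tells all that it offers.
- The arm moves only by the shell command python3 -m crank 'ROWS' [FORCE]. ROWS is JSON, a list of rows, each an object of numbers: "jaw": the opening in per cent of the stroke, from 0 (shut) to 100 (fully open); "x", "y", "z": the shift along the tool's x, y, z in mm; "ax", "ay", "az": the turn, a rotation vector about the tool's x, y, z in degrees. In form: [{"jaw": .., "x": .., "y": .., "z": .., "ax": .., "ay": .., "az": ..}, ...]. A call has 1 to 12 rows; each row shifts and turns the commanded pose from where the row before left it, along the tool's axes as they then stand; what a row does not reach is not made up. A row lasts 1/8 s, in which the tool goes at most 62.5 mm and 10.7 degrees, less where a joint would pass 70% of its speed; a pose out of reach is approached as far as the arm can. A call with a gripper value outside its range is refused whole. The fingers move at their own pace and stop on an object; FORCE is the grip in N (left out, the last holds). Time passes only in rows, so rows that do not move let the fingers close. It gives the time, the measured TCP pose, the force and the opening at its end, in the units of the state.
- readout.get_obs(): the state, without advancing time (a new reading comes with each control period).
- eyes.read_camera(name): name is "scene" or "top" or "wrist"; returns (picture, depth): 400x640x3 uint8, red, green, blue; 400x640 float32, m along the optical axis (not along the pixel's ray), 0 where there is no reading.
- eyes.calibration(name): a dict with "fx", "fy", "cx", "cy" (pixels), "R" (3x3) and "t" (3): a world point X has camera coordinates R X + t. Camera axes: x right, y down, z forward; pixel columns grow to the right and rows downward; lengths in m; the calibration is good to about 2 mm. A picture is of the moment at which its call begins: read the wrist's pose just before it. calibration takes no time and is no camera call; for the wrist camera it gives the pose at the moment of the call.
- ticket.hand_in(): hands the job in, once; it reports no verdict.
The state is a dict: "t": time; "q": joint angles; "joint_vel": joint speeds; "joint_torque": joint torques, N m; "eef_pos": TCP position; "tool_rot": TCP orientation; "contact_force": force on the tool from outside, world axes, zero at the start; "torque": the same for the moment, N m; "gripper_width": opening from 0.0 (shut) to 1.0 (fully open).
Only numpy, scipy, OpenCV 4.12 (cv2) and the standard library are available. Lean on these libraries where they do the work, as an engineer would, in place of code of your own. Each camera call takes 0.05 s, during which the arm holds its last target. There are 200 camera calls.

## Task

Lay every standing air cylinder on its side, centred in a saddle of the blue jig (one to a saddle, any saddle, either way round), then fetch the brass keeper bar out of the yellow bin and lay it centred in the two forks at the front of the jig, leaving the other bars in the bin. With everything loaded, turn the red stop screw clockwise until it bottoms, then back it off a quarter turn and let go. Do not knock the oil bottle over.

Things in the scene. Friction and masses are not known exactly. Their poses are not given: they have to be found in the camera images.
- cyl1_center (a point): compact air cylinder: square silver body 44 x 44 mm and 104 mm long with black end caps and a blue band, a 14 mm steel rod stub standing 12 mm out of one end, about 0.4 kg. Stands upright on the bench at the start, rod stub up. The point is the centre of the square body, 52 mm above its foot; z runs along its length towards the rod stub, x and y are square to its flat sides. Two or all three of the cylinders are present (None if absent)
- cyl2_center (a point): compact air cylinder: square silver body 44 x 44 mm and 104 mm long with black end caps and a blue band, a 14 mm steel rod stub standing 12 mm out of one end, about 0.4 kg. Stands upright on the bench at the start, rod stub up. The point is the centre of the square body, 52 mm above its foot; z runs along its length towards the rod stub, x and y are square to its flat sides. Two or all three of the cylinders are present (None if absent)
- cyl3_center (a point): compact air cylinder: square silver body 44 x 44 mm and 104 mm long with black end caps and a blue band, a 14 mm steel rod stub standing 12 mm out of one end, about 0.4 kg. Stands upright on the bench at the start, rod stub up. The point is the centre of the square body, 52 mm above its foot; z runs along its length towards the rod stub, x and y are square to its flat sides. Two or all three of the cylinders are present (None if absent)
- jig: fixed blue base plate 280 x 250 x 12 mm carrying everything of the jig; origin on its underside, under the middle saddle, z up; x runs along the saddles, from the keeper forks (-x) to the red screw (+x)
- saddle_a (a point): centre of a cylinder's square body when it rests in this saddle (jig x 0, y -90, 62 mm above the bench); axes as the jig's. A saddle is two dark steel ribs, each 14 mm thick, at 35 mm either side of the point along x, flat seat 22 mm below the point and lips rising to 6 mm below the point, 50 mm apart at the seat and flared to 57 at the top; between the ribs is free space for fingers down to 50 mm below the point. A cylinder lies along x, rod stub at either end
- saddle_b (a point): centre of a cylinder's square body when it rests in this saddle (jig x 0, y 0, 62 mm above the bench); axes as the jig's. A saddle is two dark steel ribs, each 14 mm thick, at 35 mm either side of the point along x, flat seat 22 mm below the point and lips rising to 6 mm below the point, 50 mm apart at the seat and flared to 57 at the top; between the ribs is free space for fingers down to 50 mm below the point. A cylinder lies along x, rod stub at either end
- saddle_c (a point): centre of a cylinder's square body when it rests in this saddle (jig x 0, y 90, 62 mm above the bench); axes as the jig's. A saddle is two dark steel ribs, each 14 mm thick, at 35 mm either side of the point along x, flat seat 22 mm below the point and lips rising to 6 mm below the point, 50 mm apart at the seat and flared to 57 at the top; between the ribs is free space for fingers down to 50 mm below the point. A cylinder lies along x, rod stub at either end
- keeper_rest (a point): where the centre of the keeper bar lies when it rests in both forks (jig x -115, y 0, 70 mm above the bench); axes as the jig's, the bar lies along y. Two steel forks at 55 mm either side along y, 14 mm wide, seat 9 mm below the point, lips about 25 mm apart, flared, rising to 5 mm above the point
- keeper_center (a point): keeper bar: the only brass (gold) bar in the bin, 18 x 18 mm square and 150 mm long, 0.25 kg; the point is its centre, y along its length
- bar1_center (a point): dark steel bar of the same size as the keeper, lying in the bin, to stay there; centre, y along its length
- bar2_center (a point): bright steel bar of the same size as the keeper, lying in the bin, to stay there; centre, y along its length
- bar3_center (a point): black bar of the same size as the keeper, lying in the bin, to stay there; centre, y along its length
- bin: fixed open yellow bin 260 (x) x 190 (y) x 50 mm high, 5 mm walls and floor; origin at the centre of its underside. The brass bar and the three others lie side by side on its floor, roughly along its y, in any order, about 55 mm apart
- screw (a joint): angle of the stop screw in rad: 0 when it has bottomed (hard stop, it can go no further), growing as it is turned anticlockwise seen from above; free to 4.5. Right-hand thread: clockwise tightens. It turns stiffly (about 0.08 N m), stays where left and does not visibly rise
- screw_grip (a point): centre of the red bar handle of the stop screw, on the screw's upright axis, 82 mm above the bench; the handle is 56 mm long (along this point's x, which turns with it), 14 mm thick (y) and 26 mm high, with nothing but its 16 mm shaft for 28 mm under its centre. It stands at the +x side of the jig, with a white mark on the +x end of the handle
- oil: oil bottle with a yellow label and red cap, 56 mm across, 150 mm tall, standing on the bench; origin at the centre of its foot, z up

How it is judged:
By the outcome, as a careful person would: the job done as asked, in the order asked, and still so for the second after the job is handed in, with the robot touching nothing.
Of cyl1, cyl2, cyl3 only 2 to 3 are there at a start; the rules pass over those that are not, and their reading is None.
At some moment in a run one of cyl1, cyl2, cyl3 may be knocked a few centimetres aside while the robot is not near it.
Once in a run the grip may slacken for a moment while it holds something.
It also fails if it takes over 210 s, if anything falls off the work surface, if the arm or the gripper's body presses on something with over 40 N, if the wrist force passes 120 N, or if a joint passes its speed limit or range.

## Working session

There is one attempt and no reset: what is moved stays moved. The work goes in short steps, Python scripts to look and compute and a shell command to move; the robot and the scene stay as the last step left them, time stands still between calls to the robot, and variables do not carry over. Pictures are saved under pics/ and viewed, about 12 in all and at most 16, crops included, and the job is handed in when it is done.

```bash
mkdir -p pics
cat > h.py <<'E'
import numpy as np, cv2
from station import readout, eyes, ticket
np.set_printoptions(precision=4,suppress=True)
def shot(n,name=None):
    c=eyes.calibration(n); p,d=eyes.read_camera(n)
    if name: cv2.imwrite(f'pics/{name}.png',p[:,:,::-1])
    return p,d,c
def cast(c,u,v,z):
    R,t=np.array(c['R']),np.array(c['t']); o=-R.T@t
    r=R.T@np.array([(u-c['cx'])/c['fx'],(v-c['cy'])/c['fy'],1.])
    return o+r*(z-o[2])/r[2]
def cloud(d,c):
    v,u=np.mgrid[0:400,0:640]
    P=np.stack([(u-c['cx'])/c['fx']*d,(v-c['cy'])/c['fy']*d,d],-1)
    return (P-np.array(c['t']))@np.array(c['R'])
def Rq(q):
    from scipy.spatial.transform import Rotation as T
    return T.from_quat([q[1],q[2],q[3],q[0]]).as_matrix()
E
python3 - <<'E'
from h import *
o=readout.get_obs();print(o);print(Rq(o['tool_rot']))
for n in ('top','scene'):
    p,d,c=shot(n,n);np.savez('/tmp/'+n,p=p,d=d,R=c['R'],t=c['t'],k=[c[k] for k in('fx','fy','cx','cy')]);print(n,c)
E
```

```text
{'t': 0.0, 'q': array([-1.3161,  0.4778,  0.0223,  1.5565, -0.0115,  1.1093, -0.0831]), 'joint_vel': array([ 0.0024, -0.0003, -0.0005,  0.0011, -0.0013,  0.0009,  0.0003]), 'joint_torque': array([ -0.0004, -59.6453,   1.6079, -28.1194,   0.0125,   0.0095,
        -0.    ]), 'eef_pos': array([0.2394, 0.6304, 0.2038]), 'tool_rot': array([-0.0001,  0.1804,  0.9836, -0.0009]), 'contact_force': array([ 0.4073,  0.2342, -0.3465]), 'torque': array([ 0.0429, -0.0101, -0.0026]), 'gripper_width': 1.0000966265189237}
[[-0.9349  0.3549 -0.0005]
 [ 0.3549  0.9349 -0.0018]
 [-0.0002 -0.0018 -1.    ]]
top {'fx': 361.02031444200617, 'fy': 361.02031444200617, 'cx': 315.1452020205624, 'cy': 194.8927160787356, 'R': array([[ 0.0258, -0.9996, -0.0149],
       [-0.9921, -0.0237, -0.1234],
       [ 0.123 ,  0.018 , -0.9922]]), 't': array([-0.0344,  0.5487,  1.0181])}
scene {'fx': 463.2870888202494, 'fy': 463.2870888202494, 'cx': 324.1997322639619, 'cy': 205.29156059121175, 'R': array([[-0.8478,  0.5303,  0.0006],
       [ 0.305 ,  0.4886, -0.8175],
       [-0.4338, -0.6929, -0.576 ]]), 't': array([ 0.4796, -0.0956,  1.356 ])}
```

View pics/top.png

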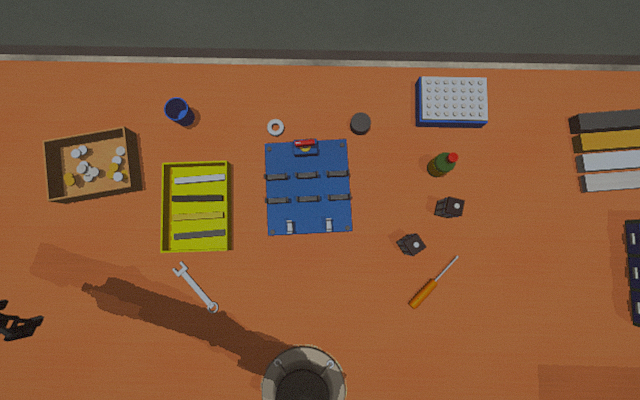

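View pics/scene.png

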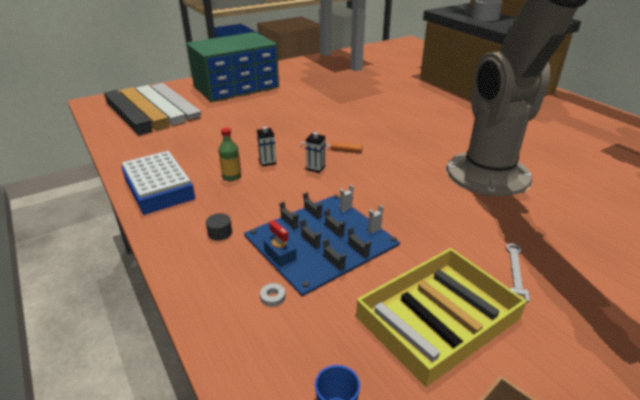

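The top view shows two cylinders, at px (411,244) and (450,207), and the oil bottle at (442,165). The jig is at (308,187) with its screw at (305,146). The bin is at (195,207), with the brass bar third from the far end at (198,215).

Run:
```python
from h import *
D={}
for n in('top','scene'):
    z=np.load(f'/tmp/{n}.npz');k=z['k'];c=dict(fx=k[0],fy=k[1],cx=k[2],cy=k[3],R=z['R'],t=z['t']);D[n]=(z['p'],z['d'],c)
p,d,c=D['top'];P=cloud(d,c);hsv=cv2.cvtColor(p,cv2.COLOR_RGB2HSV)
print('bench z',np.median(P[300:340,420:520,2]))
def rect(m,z,name):
    v,u=np.nonzero(m);Q=np.array([cast(c,a,b,z)[:2] for a,b in zip(u,v)],np.float32)
    r=cv2.minAreaRect(Q*1000);print(name,len(u),'c',np.array(r[0]),'size',np.array(r[1]),'ang',r[2],'mean',Q.mean(0)*1e3)
W=np.zeros(p.shape[:2],bool)
def win(m,u0,u1,v0,v1):
    w=W.copy();w[v0:v1,u0:u1]=1;return m&w
h,s,vv=[hsv[...,i].astype(int) for i in range(3)]
rect(win((h>100)&(h<125)&(s>130),255,360,130,242),.012,'jig')
rect(win((h>22)&(h<33)&(s>150),155,240,155,260),.05,'bin')
rect(win(((h<8)|(h>172))&(s>150)&(P[...,2]>.06),285,325,135,160),.095,'handle')
for nm,(a,b,e,f) in dict(cA=(390,430,228,262),cB=(430,470,192,222),oil=(425,462,148,180)).items():
    zz=P[e:f,a:b,2];zm=np.percentile(zz,97);print(nm,'ztop',zm)
    m=win((P[...,2]>(.08 if nm!='oil' else .13)),a,b,e,f)
    v,u=np.nonzero(m);Q=P[v,u];print(len(u),Q[:,:2].mean(0),Q.min(0),Q.max(0))
    m=win(np.abs(P[...,2]-.104)<.006,a,b,e,f)
    if nm!='oil': rect(m,.104,nm)
for a,b in((172,226),):
  for r in(180,198,216,235):
    m=win((P[...,2]>.014)&(P[...,2]<.04),a,b,r-6,r+7);Q=P[m];print('bar',r,np.median(Q,0),np.percentile(Q[:,2],90),Q.min(0),Q.max(0))
crop=cv2.resize(p[120:270,150:480],None,fx=2.4,fy=2.4,interpolation=cv2.INTER_CUBIC);cv2.imwrite('pics/crop.png',crop[:,:,::-1])
```

```text
bench z -0.0006761098773393835
jig 6119 c [580.6155   4.0192] size [281.568  246.0222] ang 4.5403313636779785 mean [573.6871   3.4267]
bin 4652 c [508.6577 322.1718] size [260.9753 200.2474] ang 3.3650612831115723 mean [501.5647 320.6547]
handle 94 c [688.3526  12.7858] size [16.5092 52.3823] ang 10.957046508789062 mean [688.5032  10.1844]
cA ztop 0.10640185910037651
326 [ 0.4156 -0.285 ] [ 0.3859 -0.3203  0.08  ] [ 0.4449 -0.0397  1.0774]
cA 263 c [ 415.5247 -290.1259] size [44.7873 44.7745] ang 33.79411697387695 mean [ 415.6665 -290.1597]
cB ztop 0.10653913369023482
331 [ 0.5186 -0.3911] [ 0.42   -0.426   0.0806] [ 0.5469 -0.0397  1.0774]
cB 257 c [ 520.7724 -398.5093] size [45.6369 44.4104] ang 77.0091552734375 mean [ 520.4154 -398.0131]
oil ztop 0.14965796922659697
100 [ 0.6415 -0.3756] [ 0.42   -0.3932  0.1333] [ 0.6571 -0.0397  1.0774]
bar 180 [0.5925 0.3239 0.0225] 0.025192433714862184 [0.5762 0.2504 0.0145] [0.608  0.3985 0.0278]
bar 198 [0.5347 0.3282 0.0225] 0.024773060651071054 [0.5255 0.2536 0.0156] [0.5467 0.4036 0.0283]
bar 216 [0.4819 0.3215 0.0225] 0.02486820961912387 [0.4693 0.2494 0.0149] [0.4972 0.3966 0.0284]
bar 235 [0.4289 0.3144 0.0225] 0.02484939048268425 [0.4142 0.2409 0.014 ] [0.4443 0.3899 0.0276]
```

View pics/crop.png

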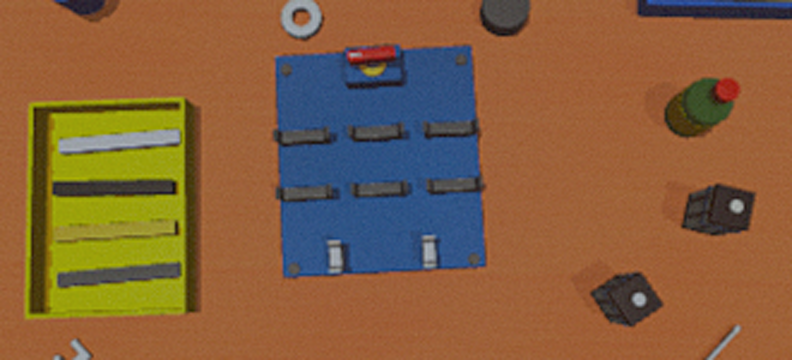

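```bash
cat >> h.py <<'E'
def to(pos,az=None,o=None):
    """delta from measured pose to world pos (m), jaw axis azimuth az deg (mod 180), tool down; translation in frame AFTER the turn"""
    o=o or readout.get_obs();R=Rq(o['tool_rot']);p=o['eef_pos']
    cur=np.degrees(np.arctan2(R[1,1],R[0,1]))
    turn=0
    if az is not None:
        turn=-((az-cur+90)%180-90)
    from scipy.spatial.transform import Rotation as T
    R2=R@T.from_rotvec([0,0,np.radians(turn)]).as_matrix()
    print('jaw az %.1f tilt %.2f q7 %.2f q %s'%(cur,np.degrees(np.arccos(-R[2,2])),o['q'][6],o['q']),'pos',p*1e3,'grip %.3f'%o['gripper_width'],'F',o['contact_force'],'t %.1f'%o['t'])
    print('-> az %.1f'%turn,'xyz mm',R2.T@(np.array(pos)-p)*1e3)
E
python3 -m crank '[{"z":-50,"az":-8.5},{"z":-50,"az":-8.5},{"z":-40,"az":-8.5},{"x":-31,"y":-47},{"x":-31,"y":-47},{"x":-31,"y":-47},{"x":-31,"y":-47},{"x":-31,"y":-47},{"x":-31,"y":-47},{"x":-31,"y":-47},{},{}]'
python3 - <<'E'
from h import *
to([.56,.1,.4],94.5)
shot('wrist','w1');c=eyes.calibration('wrist');print(c)
E
```

```text
jaw az 69.2 tilt 0.10 q7 -0.08 q [-1.3161  0.4777  0.0223  1.5563 -0.0115  1.1093 -0.0831] pos [239.353  630.5119 203.9329] grip 1.001 F [ 1.1314  0.2671 -0.2354] t 0.1
-> az -25.3 xyz mm [-277.9151 -554.336  -195.3828]
{'fx': 319.46037401404465, 'fy': 319.46037401404465, 'cx': 320.27246082002745, 'cy': 201.86621883361886, 'R': array([[ 0.3548,  0.9349, -0.0002],
       [ 0.8965, -0.3402,  0.2837],
       [ 0.2652, -0.1009, -0.9589]]), 't': array([-0.6748, -0.0364,  0.3791])}schema error: expected keys jaw, x, y, z, ax, ay, az
```

View pics/w1.png

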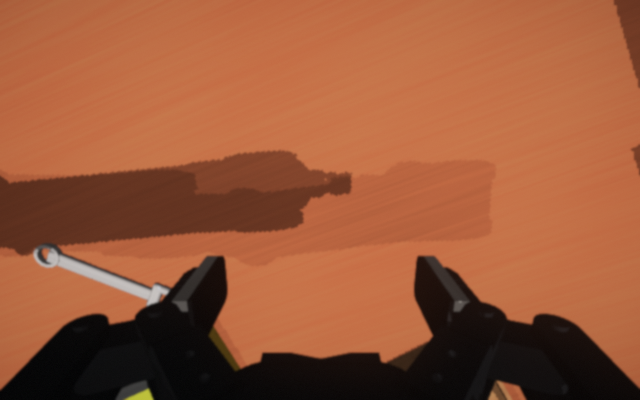

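The wrist view shows only bench, shadow and the fingers, because the first move was refused: every row must carry all seven keys. I'll resend it in full.

```bash
python3 -m crank '[{"jaw":100,"x":0,"y":0,"z":-50,"ax":0,"ay":0,"az":-8.5},{"jaw":100,"x":0,"y":0,"z":-50,"ax":0,"ay":0,"az":-8.5},{"jaw":100,"x":0,"y":0,"z":-30,"ax":0,"ay":0,"az":-8.3},{"jaw":100,"x":-23,"y":-52,"z":0,"ax":0,"ay":0,"az":0},{"jaw":100,"x":-23,"y":-52,"z":0,"ax":0,"ay":0,"az":0},{"jaw":100,"x":-23,"y":-52,"z":0,"ax":0,"ay":0,"az":0},{"jaw":100,"x":-23,"y":-52,"z":0,"ax":0,"ay":0,"az":0},{"jaw":100,"x":-23,"y":-52,"z":0,"ax":0,"ay":0,"az":0},{"jaw":100,"x":-23,"y":-52,"z":0,"ax":0,"ay":0,"az":0},{"jaw":100,"x":-23,"y":-52,"z":0,"ax":0,"ay":0,"az":0},{"jaw":100,"x":-23,"y":-52,"z":0,"ax":0,"ay":0,"az":0},{"jaw":100,"x":0,"y":0,"z":0,"ax":0,"ay":0,"az":0}]'
python3 - <<'E'
from h import *
to([.55,.05,.33],94.5)
p,d,c=shot('wrist','w2');np.savez('/tmp/w2',p=p,d=d,R=c['R'],t=c['t'],k=[c[k] for k in('fx','fy','cx','cy')])
E
```

```text
t: 1.65
eef_pos: [0.4579, 0.2257, 0.3349]
tool_rot: [0.0, -0.035, 0.999, -0.001]
contact_force: [0.4, 0.3, 0.3]
gripper_width: 1.0
jaw az 94.0 tilt 0.08 q7 1.08 q [-0.7473  0.0944  0.1814  1.7756 -0.0163  1.2732  1.0785] pos [457.8773 225.6686 334.9016] grip 1.000 F [0.418  0.3029 0.3476] t 1.6
-> az -0.5 xyz mm [ -78.0528 -182.3485    5.1827]
```

View pics/w2.png

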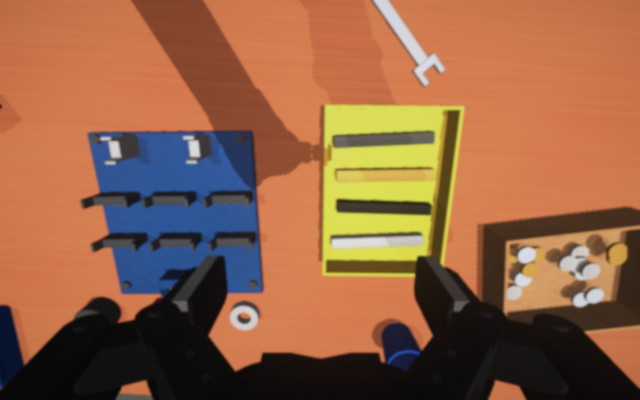

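The wrist view shows the jig at (175,210), with its forks at (120,150) and (197,150). The bin is at (390,190) with the brass bar at (383,175).

```bash
cat > m.py <<'E'
from h import *
import sys
z=np.load('/tmp/%s.npz'%sys.argv[1]);k=z['k'];c=dict(fx=k[0],fy=k[1],cx=k[2],cy=k[3],R=z['R'],t=z['t']);p=z['p'];d=z['d']
P=cloud(d,c);P[d==0]=np.nan
h,s,vv=[cv2.cvtColor(p,cv2.COLOR_RGB2HSV)[...,i].astype(int) for i in range(3)]
def comps(m,name,amin=30,z=None):
    m=cv2.morphologyEx(m.astype(np.uint8),cv2.MORPH_OPEN,np.ones((2,2),np.uint8))
    n,l,st,ce=cv2.connectedComponentsWithStats(m)
    for i in range(1,n):
        if st[i,4]<amin: continue
        v,u=np.nonzero(l==i);Q=P[v,u]
        zz=np.nanmedian(Q[:,2]) if z is None else z
        G=np.array([cast(c,a,b,zz)[:2] for a,b in zip(u,v)],np.float32)*1e3
        r=cv2.minAreaRect(G);sz=r[1];a=r[2] if sz[0]>sz[1] else r[2]+90
        print(name,'px',ce[i],st[i,4],'c',np.array(r[0]),'size %.1f x %.1f long az %.1f'%(max(sz),min(sz),a),'depth z med %.1f p95 %.1f'%(np.nanmedian(Q[:,2])*1e3,np.nanpercentile(Q[:,2],95)*1e3))
E
cat > /tmp/a.py <<'E'
exec(open('m.py').read())
X,Y,Z=P[...,0],P[...,1],P[...,2]
inj=(X>.42)&(X<.74)&(Y>-.16)&(Y<.16)
print('brass');comps((h>12)&(h<24)&(s>80)&(Z>.015)&(Z<.04)&(X>.4)&(X<.62)&(Y>.22)&(Y<.42),'b')
comps((Z>.015)&(Z<.035)&(X>.4)&(X<.62)&(Y>.235)&(Y<.405),'bars')
comps((h>100)&(h<125)&(s>130)&inj,'jig',1000,.012)
comps((Z>.045)&(Z<.062)&inj,'ribs',20)
comps((Z>.062)&(Z<.085)&inj,'forks',10)
comps((h>22)&(h<33)&(s>150)&(Z>.04),'binrim',300,.05)
E
python3 /tmp/a.py w2
```

```text
brass
b px [446.8913 167.2312] 506 c [461.5906 416.0378] size 121.2 x 10.2 long az 3.3 depth z med 31.9 p95 42.4
b px [394.9079 174.8763] 760 c [477.1917 340.4696] size 109.8 x 18.2 long az 95.3 depth z med 23.5 p95 24.8
b px [344.303  170.6061] 33 c [476.1949 264.5616] size 22.9 x 3.1 long az 94.0 depth z med 23.3 p95 24.8
bars px [384.2649 140.0417] 1272 c [425.655  319.2061] size 149.8 x 18.6 long az 96.6 depth z med 23.4 p95 24.9
bars px [385.3494 175.3627] 1202 c [478.644  328.0085] size 148.9 x 19.2 long az 94.8 depth z med 23.4 p95 24.8
bars px [383.9563 208.3929] 1120 c [531.5429 332.3462] size 148.8 x 20.0 long az 92.0 depth z med 23.3 p95 24.8
bars px [377.4341 241.71  ] 1069 c [588.9633 328.9566] size 149.0 x 21.1 long az 96.3 depth z med 23.2 p95 24.7
jig px [181.6253 209.9576] 16939 c [580.1172   8.8802] size 282.2 x 244.5 long az 4.8 depth z med 12.1 p95 19.3
ribs px [119.2712 148.8949] 295 c [460.0602 -54.9132] size 31.8 x 23.3 long az 3.7 depth z med 58.2 p95 62.1
ribs px [197.364  148.0658] 228 c [451.5841  54.1563] size 30.2 x 19.4 long az 4.5 depth z med 60.1 p95 6
[... 1476 characters left out ...]
.9 long az 94.0 depth z med 71.9 p95 76.0
forks px [108.8644 139.4407] 59 c [446.7933 -59.0621] size 21.7 x 4.0 long az 94.0 depth z med 69.3 p95 76.4
forks px [113.  161.5] 76 c [475.8957 -55.4478] size 20.3 x 6.8 long az 94.0 depth z med 71.9 p95 76.4
forks px [193.3857 160.4714] 70 c [466.9413  53.8285] size 18.5 x 6.8 long az 94.0 depth z med 71.6 p95 76.3
forks px [158.5556 300.3611] 36 c [682.6755  -3.7917] size 16.7 x 6.4 long az 138.5 depth z med 83.1 p95 415.6
binrim px [448.8368 169.7242] 950 c [481.7582 418.6223] size 246.7 x 68.9 long az 19.4 depth z med 50.2 p95 51.9
binrim px [347.9346 247.0734] 749 c [587.5858 273.578 ] size 229.4 x 114.9 long az 43.7 depth z med 49.9 p95 51.7
```

```bash
python3 -m crank '[{"jaw":100,"x":-15,"y":-55,"z":0,"ax":0,"ay":0,"az":0},{"jaw":100,"x":-15,"y":-55,"z":0,"ax":0,"ay":0,"az":0},{"jaw":100,"x":-15,"y":-55,"z":0,"ax":0,"ay":0,"az":0},{"jaw":100,"x":-15,"y":-45,"z":0,"ax":0,"ay":0,"az":0},{"jaw":100,"x":0,"y":0,"z":0,"ax":0,"ay":0,"az":0},{"jaw":100,"x":0,"y":0,"z":0,"ax":0,"ay":0,"az":0}]'
python3 - <<'E'
from h import *
to([.55,.05,.33],94.5)
p,d,c=shot('wrist','w3');np.savez('/tmp/w3',p=p,d=d,R=c['R'],t=c['t'],k=[c[k] for k in('fx','fy','cx','cy')])
E
python3 /tmp/a.py w3
```

```text
t: 2.45
eef_pos: [0.5317, 0.0283, 0.3344]
tool_rot: [-0.0, -0.041, 0.999, 0.0]
contact_force: [-0.4, -0.6, 0.4]
gripper_width: 1.002
jaw az 94.7 tilt 0.06 q7 1.54 q [-0.4894  0.1354  0.3624  1.7397 -0.0508  1.2764  1.5368] pos [531.742   28.2877 334.4253] grip 1.002 F [-0.4347 -0.5594  0.3804] t 2.5
-> az 0.2 xyz mm [-19.9088  20.2097   4.4235]
brass
b px [459.7829 150.0352] 1050 c [512.7625 233.6581] size 221.5 x 11.6 long az 3.6 depth z med 31.9 p95 42.3
b px [589.6092 129.2895] 1126 c [461.7318 415.8619] size 121.2 x 21.3 long az 3.2 depth z med 30.3 p95 40.9
b px [523.5527 138.5569] 1196 c [478.9644 327.5089] size 150.3 x 16.1 long az 94.6 depth z med 23.7 p95 25.3
b px [557.9669 175.9603] 151 c [531.0067 391.9943] size 31.9 x 17.3 long az 93.1 depth z med 23.7 p95 25.5
bars px [528.6313 100.608 ] 1329 c [425.7752 320.9589] size 146.4 x 18.0 long az 96.5 depth z med 23.6 p95 25.1
bars px [522.3317 138.594 ] 1239 c [479.7407 327.0371] size 151.4 x 17.5 long az 94.6 depth z med 23.6 p95 25.3
bars px [516.2313 173.781 ] 1219 c [532.1074 330.9182] size 152.8 x 19.2 long az 92.1 depth
[... 2023 characters left out ...]
.2 long az 94.6 depth z med 48.7 p95 64.6
forks px [256.7647  91.6029] 68 c [446.4154 -58.9074] size 15.4 x 6.1 long az 94.7 depth z med 71.7 p95 76.8
forks px [342.3182  92.3636] 66 c [438.5645  50.5784] size 14.3 x 6.1 long az 94.7 depth z med 68.3 p95 76.8
forks px [258.0704 115.5352] 71 c [475.9147 -56.3566] size 15.8 x 6.3 long az 94.6 depth z med 74.3 p95 76.7
forks px [341.871  115.6613] 62 c [467.0616  52.3953] size 13.1 x 6.3 long az 94.7 depth z med 74.6 p95 76.6
forks px [302.9593 263.7558] 172 c [679.045  15.687] size 52.9 x 12.1 long az 97.6 depth z med 80.0 p95 87.2
binrim px [534.223  146.8194] 3045 c [507.0687 329.37  ] size 260.4 x 193.6 long az 3.3 depth z med 50.3 p95 52.0
```

View pics/w3.png

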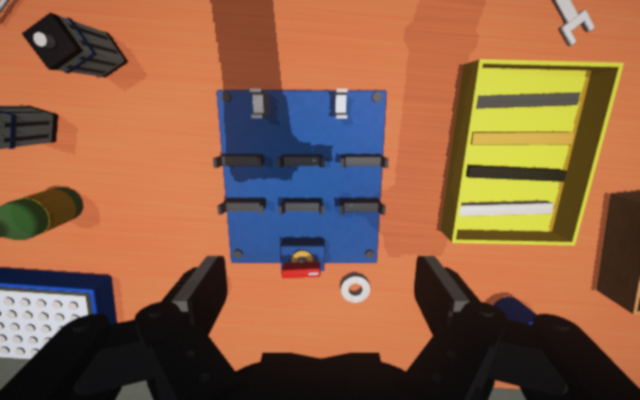

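Wrist measurements put the jig origin at about (571.5, 6.1) mm, yaw 4.7°, and the rib and fork positions agree with each other. In this view the screw handle is at (301,270), with its white mark toward the +y (right) end. Next I move over cylinder A.

```bash
python3 -m crank '[{"jaw":100,"x":24,"y":-51,"z":0,"ax":0,"ay":0,"az":0},{"jaw":100,"x":24,"y":-51,"z":0,"ax":0,"ay":0,"az":0},{"jaw":100,"x":24,"y":-51,"z":0,"ax":0,"ay":0,"az":0},{"jaw":100,"x":24,"y":-51,"z":0,"ax":0,"ay":0,"az":0},{"jaw":100,"x":24,"y":-51,"z":0,"ax":0,"ay":0,"az":0},{"jaw":100,"x":24,"y":-51,"z":0,"ax":0,"ay":0,"az":0},{"jaw":100,"x":0,"y":0,"z":15,"ax":0,"ay":0,"az":10.1},{"jaw":100,"x":0,"y":0,"z":15,"ax":0,"ay":0,"az":10.1},{"jaw":100,"x":0,"y":0,"z":15,"ax":0,"ay":0,"az":10.1},{"jaw":100,"x":0,"y":0,"z":15,"ax":0,"ay":0,"az":10.1},{"jaw":100,"x":0,"y":0,"z":0,"ax":0,"ay":0,"az":10.1},{"jaw":100,"x":0,"y":0,"z":0,"ax":0,"ay":0,"az":10.1}]'
cat > /tmp/b.py <<'E'
exec(open('m.py').read())
X,Y,Z=P[...,0],P[...,1],P[...,2]
inj=(X>.3)&(X<.62)&(Y>-.5)&(Y<-.15)
comps((Z>.097)&(Z<.111)&inj,'cyltop',60,.104)
comps((Z>.113)&(Z<.14)&inj,'rod',5,.116)
E
python3 - <<'E'
from h import *
to([.4155,-.290,.25],34)
p,d,c=shot('wrist','w4');np.savez('/tmp/w4',p=p,d=d,R=c['R'],t=c['t'],k=[c[k] for k in('fx','fy','cx','cy')])
E
python3 /tmp/b.py w3;echo; python3 /tmp/b.py w4
```

```text
t: 4.0
eef_pos: [0.4136, -0.2881, 0.2745]
tool_rot: [-0.0, 0.471, 0.882, 0.0]
contact_force: [-0.9, -0.6, 0.4]
gripper_width: 0.999
jaw az 33.8 tilt 0.05 q7 1.20 q [-0.18    0.138   0.7494  1.9055 -0.104   1.1376  1.1984] pos [ 413.5819 -288.065   274.4651] grip 0.999 F [-0.9227 -0.5897  0.4065] t 4.0
-> az -0.2 xyz mm [-2.698   0.5029 24.4629]
cyltop px [53.3225 41.9582] 1699 c [ 413.2625 -285.5065] size 47.7 x 47.2 long az 124.1 depth z med 103.9 p95 105.9
rod px [41.8274 39.5476] 168 c [ 412.938  -287.4459] size 14.9 x 13.6 long az 80.5 depth z med 115.8 p95 117.1

cyltop px [319.5472 177.4581] 1515 c [ 413.3989 -289.2459] size 44.4 x 44.3 long az 33.8 depth z med 104.3 p95 105.7
cyltop px [341.8228 295.9895] 1140 c [ 517.7874 -396.6642] size 47.3 x 46.0 long az 167.1 depth z med 104.2 p95 105.7
rod px [319.4225 181.2394] 142 c [ 413.5526 -289.4703] size 13.7 x 12.9 long az 33.8 depth z med 116.2 p95 117.4
rod px [342.5893 303.8929] 112 c [ 518.8006 -397.9563] size 13.6 x 13.1 long az 123.8 depth z med 115.9 p95 116.9
```

View pics/w4.png

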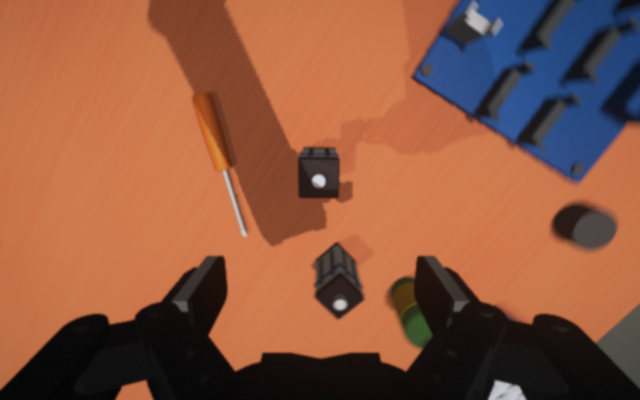

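In w4, cylinder A is centred at (319,177) with its rod at (319,181), and B is at (341,290). That puts A at (413.5,-289.3), az 33.8, and B at (518.3,-397.3), az -13. I'll descend and grip A.

```bash
python3 -m crank '[{"jaw":100,"x":-1,"y":-1,"z":50,"ax":0,"ay":0,"az":0},{"jaw":100,"x":0,"y":0,"z":50,"ax":0,"ay":0,"az":0},{"jaw":100,"x":0,"y":0,"z":40,"ax":0,"ay":0,"az":0},{"jaw":100,"x":0,"y":0,"z":40,"ax":0,"ay":0,"az":0},{"jaw":100,"x":0,"y":0,"z":32,"ax":0,"ay":0,"az":0},{"jaw":100,"x":0,"y":0,"z":0,"ax":0,"ay":0,"az":0},{"jaw":30,"x":0,"y":0,"z":0,"ax":0,"ay":0,"az":0},{"jaw":30,"x":0,"y":0,"z":0,"ax":0,"ay":0,"az":0},{"jaw":30,"x":0,"y":0,"z":0,"ax":0,"ay":0,"az":0},{"jaw":30,"x":0,"y":0,"z":0,"ax":0,"ay":0,"az":0},{"jaw":30,"x":0,"y":0,"z":0,"ax":0,"ay":0,"az":0}]' 80
python3 -m crank '[{"jaw":30,"x":0,"y":0,"z":-8,"ax":0,"ay":0,"az":0},{"jaw":30,"x":0,"y":0,"z":-10,"ax":0,"ay":0,"az":0}]'
python3 -c "
from h import *
to([.4135,-.2893,.075],34)"
```

```text
t: 5.42
eef_pos: [0.4135, -0.2919, 0.0646]
tool_rot: [0.001, 0.47, 0.883, 0.001]
contact_force: [-1.1, 1.9, 9.9]
gripper_width: 0.492
t: 5.68
eef_pos: [0.4119, -0.2912, 0.0813]
tool_rot: [-0.0, 0.47, 0.883, 0.0]
contact_force: [-0.5, 0.7, -3.8]
gripper_width: 0.488
jaw az 33.9 tilt 0.04 q7 1.46 q [-0.0163  0.4273  0.6352  2.0998 -0.3788  0.7275  1.4557] pos [ 411.9228 -291.2496   81.2716] grip 0.488 F [-0.482   0.725  -3.7885] t 5.7
-> az -0.1 xyz mm [0.7304 2.3994 6.2714]
```

```bash
python3 -m crank '[{"jaw":30,"x":0,"y":0,"z":0,"ax":0,"ay":10,"az":0},{"jaw":30,"x":0,"y":0,"z":0,"ax":0,"ay":10,"az":0},{"jaw":30,"x":0,"y":0,"z":0,"ax":0,"ay":10,"az":0},{"jaw":30,"x":0,"y":0,"z":0,"ax":0,"ay":10,"az":0},{"jaw":30,"x":0,"y":0,"z":0,"ax":0,"ay":10,"az":0},{"jaw":30,"x":0,"y":0,"z":0,"ax":0,"ay":10,"az":0},{"jaw":30,"x":0,"y":0,"z":0,"ax":0,"ay":0,"az":0}]'
python3 -c "
from h import *
to([.4135,-.2893,.075]);print(Rq(readout.get_obs()['tool_rot']))"
```

```text
t: 6.55
eef_pos: [0.411, -0.2919, 0.076]
tool_rot: [-0.444, 0.408, 0.763, 0.234]
contact_force: [0.3, -0.1, -4.8]
gripper_width: 0.489
jaw az 33.9 tilt 60.23 q7 1.60 q [ 0.4284  1.0533  0.4368  1.3605 -0.4793  1.8915  1.5977] pos [ 411.0108 -291.854    76.0318] grip 0.489 F [ 0.2718 -0.1267 -4.7701] t 6.5
-> az 0.0 xyz mm [-0.5203  3.4946  1.1405]
[[-0.2741  0.83   -0.4858]
 [ 0.4141  0.5577  0.7194]
 [ 0.868  -0.004  -0.4965]]
```

```bash
python3 -m crank '[{"jaw":30,"x":-8.7,"y":0,"z":5,"ax":0,"ay":0,"az":0},{"jaw":30,"x":-6.9,"y":0,"z":4,"ax":0,"ay":0,"az":0},{"jaw":30,"x":-3.5,"y":0,"z":2,"ax":0,"ay":0,"az":0},{"jaw":30,"x":0,"y":0,"z":0,"ax":0,"ay":0,"az":0}]'
python3 -c "
from h import *
to([.4135,-.2893,.075])"
```

```text
t: 7.05
eef_pos: [0.4127, -0.2926, 0.0617]
tool_rot: [-0.44, 0.408, 0.765, 0.234]
contact_force: [-1.8, -2.3, 5.1]
gripper_width: 0.491
jaw az 33.9 tilt 59.77 q7 1.60 q [ 0.4299  1.0693  0.4338  1.3578 -0.4856  1.871   1.6039] pos [ 412.6615 -292.6116   61.7119] grip 0.491 F [-1.7617 -2.2629  5.0975] t 7.0
-> az 0.0 xyz mm [12.6279  2.5499 -4.7198]
```

```bash
python3 -m crank '[{"jaw":55,"x":0,"y":0,"z":0,"ax":0,"ay":0,"az":0},{"jaw":60,"x":0,"y":0,"z":0,"ax":0,"ay":0,"az":0},{"jaw":75,"x":0,"y":0,"z":0,"ax":0,"ay":0,"az":0},{"jaw":100,"x":0,"y":0,"z":0,"ax":0,"ay":0,"az":0},{"jaw":100,"x":0,"y":0,"z":0,"ax":0,"ay":0,"az":0},{"jaw":100,"x":30,"y":0,"z":-40,"ax":0,"ay":0,"az":0},{"jaw":100,"x":30,"y":0,"z":-40,"ax":0,"ay":0,"az":0},{"jaw":100,"x":40,"y":0,"z":-40,"ax":0,"ay":-10,"az":0},{"jaw":100,"x":40,"y":0,"z":-20,"ax":0,"ay":-10,"az":0},{"jaw":100,"x":40,"y":0,"z":0,"ax":0,"ay":-10,"az":0},{"jaw":100,"x":20,"y":0,"z":0,"ax":0,"ay":-10,"az":0},{"jaw":100,"x":20,"y":0,"z":0,"ax":0,"ay":-10,"az":0}]'
python3 -m crank '[{"jaw":100,"x":0,"y":0,"z":0,"ax":0,"ay":-10,"az":0},{"jaw":100,"x":0,"y":0,"z":0,"ax":0,"ay":0,"az":0},{"jaw":100,"x":0,"y":0,"z":0,"ax":0,"ay":0,"az":0}]'
cat > /tmp/c.py <<'E'
exec(open('m.py').read())
X,Y,Z=P[...,0],P[...,1],P[...,2]
inj=(X>.3)&(X<.65)&(Y>-.5)&(Y<-.15)
comps((Z>.037)&(Z<.052)&inj,'lying',300)
comps((Z>.097)&(Z<.111)&inj,'cyltop',60,.104)
E
python3 - <<'E'
from h import *
to([.44,-.31,.25],34)
p,d,c=shot('wrist','w5');np.savez('/tmp/w5',p=p,d=d,R=c['R'],t=c['t'],k=[c[k] for k in('fx','fy','cx','cy')])
E
python3 /tmp/c.py w5
```

```text
t: 8.55
eef_pos: [0.3888, -0.2567, 0.2568]
tool_rot: [-0.084, 0.467, 0.879, 0.045]
contact_force: [0.7, 1.0, 1.5]
gripper_width: 0.999
t: 8.93
eef_pos: [0.3889, -0.2572, 0.255]
tool_rot: [-0.011, 0.469, 0.883, 0.005]
contact_force: [0.3, -0.0, 0.2]
gripper_width: 0.996
jaw az 34.1 tilt 1.41 q7 1.05 q [ 0.5301  0.0981 -0.0763  1.9516 -0.0043  1.1139  1.0507] pos [ 388.8915 -257.2249  254.9649] grip 0.996 F [ 0.2785 -0.0435  0.1892] t 8.9
-> az 0.1 xyz mm [-72.432   12.8646   3.1707]
lying px [321.3866 212.9911] 2812 c [ 418.4328 -298.6324] size 103.6 x 44.6 long az 124.3 depth z med 44.3 p95 45.7
cyltop px [344.3547 337.0722] 1094 c [ 517.4596 -396.2409] size 47.9 x 46.7 long az 167.1 depth z med 104.1 p95 107.7
```

View pics/w5.png

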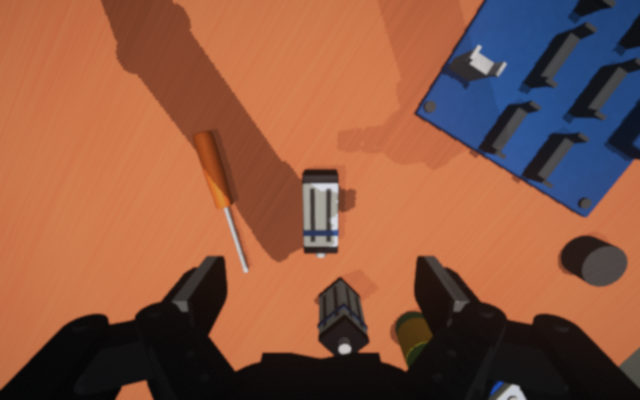

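A is lying on its side at about (320,212) in w5, centre (418.4,-298.6), rod towards az -56. I'll regrasp it from above and lift it.

```bash
python3 -m crank '[{"jaw":100,"x":0,"y":0,"z":0,"ax":0,"ay":-1.4,"az":0},{"jaw":100,"x":-25,"y":1,"z":40,"ax":0,"ay":0,"az":0},{"jaw":100,"x":-25,"y":0,"z":45,"ax":0,"ay":0,"az":0},{"jaw":100,"x":0,"y":0,"z":45,"ax":0,"ay":0,"az":0},{"jaw":100,"x":0,"y":0,"z":45,"ax":0,"ay":0,"az":0},{"jaw":100,"x":0,"y":0,"z":0,"ax":0,"ay":0,"az":0},{"jaw":100,"x":0,"y":0,"z":0,"ax":0,"ay":0,"az":0}]'
python3 -c "
from h import *
to([.4184,-.2986,.007],34.2)"
```

```text
t: 9.85
eef_pos: [0.4184, -0.2987, 0.0796]
tool_rot: [-0.0, 0.469, 0.883, -0.001]
contact_force: [1.3, -0.9, 0.3]
gripper_width: 0.998
jaw az 34.1 tilt 0.07 q7 1.06 q [ 0.546   0.3813 -0.0586  2.044   0.0347  0.7179  1.0599] pos [ 418.4223 -298.6955   79.6407] grip 0.998 F [ 1.3499 -0.9327  0.3372] t 9.8
-> az -0.1 xyz mm [ 0.083   0.1275 72.6406]
```

```bash
python3 -m crank '[{"jaw":100,"x":0,"y":0,"z":40,"ax":0,"ay":0,"az":0},{"jaw":100,"x":0,"y":0,"z":25,"ax":0,"ay":0,"az":0},{"jaw":100,"x":0,"y":0,"z":7,"ax":0,"ay":0,"az":0},{"jaw":100,"x":0,"y":0,"z":0,"ax":0,"ay":0,"az":0},{"jaw":30,"x":0,"y":0,"z":0,"ax":0,"ay":0,"az":0},{"jaw":30,"x":0,"y":0,"z":0,"ax":0,"ay":0,"az":0},{"jaw":30,"x":0,"y":0,"z":0,"ax":0,"ay":0,"az":0},{"jaw":30,"x":0,"y":0,"z":0,"ax":0,"ay":0,"az":0},{"jaw":30,"x":0,"y":0,"z":0,"ax":0,"ay":0,"az":0}]' 80
python3 -m crank '[{"jaw":30,"x":0,"y":0,"z":-25,"ax":0,"ay":0,"az":0},{"jaw":30,"x":0,"y":0,"z":-35,"ax":0,"ay":0,"az":0},{"jaw":30,"x":0,"y":0,"z":-40,"ax":0,"ay":0,"az":0},{"jaw":30,"x":0,"y":0,"z":-40,"ax":0,"ay":0,"az":-10.1},{"jaw":30,"x":0,"y":0,"z":-20,"ax":0,"ay":0,"az":-10.1},{"jaw":30,"x":0,"y":0,"z":0,"ax":0,"ay":0,"az":-10.1},{"jaw":30,"x":0,"y":0,"z":0,"ax":0,"ay":0,"az":-10.1},{"jaw":30,"x":0,"y":0,"z":0,"ax":0,"ay":0,"az":-10.1},{"jaw":30,"x":0,"y":0,"z":0,"ax":0,"ay":0,"az":-10.1},{"jaw":30,"x":0,"y":0,"z":0,"ax":0,"ay":0,"az":0}]'
python3 -c "
from h import *
to([.5789,-.0836,.168],94.7)"
```

```text
t: 10.98
eef_pos: [0.4177, -0.2986, 0.008]
tool_rot: [-0.0, 0.469, 0.883, -0.001]
contact_force: [-2.0, 1.3, 11.7]
gripper_width: 0.486
t: 12.22
eef_pos: [0.4169, -0.2977, 0.1661]
tool_rot: [-0.002, -0.04, 0.999, 0.0]
contact_force: [0.6, -0.6, -5.0]
gripper_width: 0.479
jaw az 94.6 tilt 0.19 q7 2.07 q [ 0.7076  0.2699 -0.2467  1.9646  0.0829  0.9198  2.0695] pos [ 416.9392 -297.7279  166.1202] grip 0.479 F [ 0.552  -0.5991 -4.999 ] t 12.2
-> az -0.1 xyz mm [-178.9553  200.1389   -2.2334]
```

```bash
python3 -m crank '[{"jaw":30,"x":-36,"y":40,"z":0,"ax":0,"ay":0,"az":0},{"jaw":30,"x":-36,"y":40,"z":0,"ax":0,"ay":0,"az":0},{"jaw":30,"x":-36,"y":40,"z":0,"ax":0,"ay":0,"az":0},{"jaw":30,"x":-36,"y":40,"z":0,"ax":0,"ay":0,"az":0},{"jaw":30,"x":-35,"y":40,"z":0,"ax":0,"ay":0,"az":0},{"jaw":30,"x":0,"y":0,"z":0,"ax":0,"ay":0,"az":0},{"jaw":30,"x":0,"y":0,"z":0,"ax":0,"ay":0,"az":0}]'
cat > /tmp/d.py <<'E'
exec(open('m.py').read())
X,Y,Z=P[...,0],P[...,1],P[...,2]
import sys
zt,x,y=[float(a) for a in sys.argv[2:5]]
comps((abs(Z-zt)<.008)&(abs(X-x)<.09)&(abs(Y-y)<.06),'held',200)
E
python3 - <<'E'
from h import *
to([.5789,-.0836,.048],94.7)
p,d,c=shot('wrist','w6');np.savez('/tmp/w6',p=p,d=d,R=c['R'],t=c['t'],k=[c[k] for k in('fx','fy','cx','cy')])
E
python3 /tmp/d.py w6 .204 .579 -.084
```

```text
t: 13.1
eef_pos: [0.5791, -0.0845, 0.1657]
tool_rot: [-0.002, -0.04, 0.999, -0.0]
contact_force: [0.7, -0.9, -4.4]
gripper_width: 0.484
jaw az 94.5 tilt 0.22 q7 1.55 q [ 0.3045  0.3954 -0.3408  1.7941  0.1562  0.9822  1.5506] pos [579.0773 -84.4759 165.6643] grip 0.484 F [ 0.7062 -0.8742 -4.4035] t 13.1
-> az -0.2 xyz mm [ -0.3439   0.9271 117.6636]
held px [321.4328 254.9878] 19120 c [576.6625 -83.8085] size 104.5 x 70.0 long az 168.0 depth z med 202.1 p95 203.7
```

```bash
python3 -m crank '[{"jaw":30,"x":0,"y":1,"z":40,"ax":0,"ay":0,"az":0},{"jaw":30,"x":0,"y":0,"z":35,"ax":0,"ay":0,"az":0},{"jaw":30,"x":0,"y":0,"z":20,"ax":0,"ay":0,"az":0},{"jaw":30,"x":0,"y":0,"z":12,"ax":0,"ay":0,"az":0},{"jaw":30,"x":0,"y":0,"z":8,"ax":0,"ay":0,"az":0},{"jaw":30,"x":0,"y":0,"z":0,"ax":0,"ay":0,"az":0},{"jaw":30,"x":0,"y":0,"z":0,"ax":0,"ay":0,"az":0}]'
python3 -c "
from h import *
to([.5789,-.0836,.048],94.7)"
```

```text
t: 14.02
eef_pos: [0.5802, -0.0832, 0.0521]
tool_rot: [-0.0, -0.041, 0.999, -0.0]
contact_force: [0.6, 0.2, -4.7]
gripper_width: 0.478
jaw az 94.7 tilt 0.04 q7 1.49 q [ 0.2727  0.5372 -0.309   1.8772  0.2276  0.7619  1.4911] pos [580.1882 -83.2066  52.0719] grip 0.478 F [ 0.5785  0.2308 -4.7099] t 14.0
-> az -0.0 xyz mm [ 1.3133 -0.2861  4.0728]
```

Not touching yet, so I'll lower it the last 4 mm, release and retreat.

```bash
python3 -m crank '[{"jaw":30,"x":1,"y":0,"z":4,"ax":0,"ay":0,"az":0},{"jaw":30,"x":0,"y":0,"z":0,"ax":0,"ay":0,"az":0},{"jaw":65,"x":0,"y":0,"z":0,"ax":0,"ay":0,"az":0},{"jaw":75,"x":0,"y":0,"z":0,"ax":0,"ay":0,"az":0},{"jaw":75,"x":0,"y":0,"z":0,"ax":0,"ay":0,"az":0},{"jaw":75,"x":0,"y":0,"z":-40,"ax":0,"ay":0,"az":0},{"jaw":75,"x":0,"y":0,"z":-50,"ax":0,"ay":0,"az":0},{"jaw":75,"x":10,"y":0,"z":-60,"ax":0,"ay":0,"az":0},{"jaw":100,"x":50,"y":0,"z":-20,"ax":0,"ay":0,"az":0},{"jaw":100,"x":0,"y":0,"z":0,"ax":0,"ay":0,"az":0},{"jaw":100,"x":0,"y":0,"z":0,"ax":0,"ay":0,"az":0}]'
python3 - <<'E'
from h import *
to([.518,-.397,.25],77)
p,d,c=shot('wrist','w6');np.savez('/tmp/w6',p=p,d=d,R=c['R'],t=c['t'],k=[c[k] for k in('fx','fy','cx','cy')])
p,d,c=shot('top','t2');np.savez('/tmp/t2',p=p,d=d,R=c['R'],t=c['t'],k=[c[k] for k in('fx','fy','cx','cy')])
E
python3 /tmp/d.py w6 .084 .579 -.084
python3 /tmp/b.py t2
```

```text
t: 15.4
eef_pos: [0.5193, -0.0882, 0.2174]
tool_rot: [-0.001, -0.041, 0.999, -0.0]
contact_force: [-0.2, 0.0, -0.3]
gripper_width: 0.997
jaw az 94.7 tilt 0.09 q7 1.61 q [ 0.361   0.2462 -0.3657  1.8726  0.1013  1.0422  1.6063] pos [519.3164 -88.1581 217.3873] grip 0.997 F [-0.1592  0.0286 -0.3398] t 15.4
-> az 17.7 xyz mm [ -68.1454 -301.2395  -32.5512]
held px [321.7288 240.3456] 4060 c [579.3532 -80.8551] size 105.4 x 44.5 long az 4.6 depth z med 84.5 p95 85.7
cyltop px [455.5869 206.6641] 259 c [ 518.1356 -401.1177] size 45.6 x 44.4 long az 77.0 depth z med 103.3 p95 107.3
rod px [456.6154 206.4615] 13 c [ 517.1047 -398.6971] size 8.0 x 7.9 long az 1.4 depth z med 114.6 p95 117.3
```

```bash
python3 -m crank '[{"jaw":100,"x":0,"y":0,"z":-20,"ax":0,"ay":0,"az":8.9},{"jaw":100,"x":0,"y":0,"z":-13,"ax":0,"ay":0,"az":8.8},{"jaw":100,"x":-6,"y":-50,"z":0,"ax":0,"ay":0,"az":0},{"jaw":100,"x":-6,"y":-50,"z":0,"ax":0,"ay":0,"az":0},{"jaw":100,"x":-6,"y":-50,"z":0,"ax":0,"ay":0,"az":0},{"jaw":100,"x":-6,"y":-50,"z":0,"ax":0,"ay":0,"az":0},{"jaw":100,"x":-6,"y":-50,"z":0,"ax":0,"ay":0,"az":0},{"jaw":100,"x":-6,"y":-50,"z":0,"ax":0,"ay":0,"az":0},{"jaw":100,"x":0,"y":0,"z":0,"ax":0,"ay":0,"az":0},{"jaw":100,"x":0,"y":0,"z":0,"ax":0,"ay":0,"az":0}]'
python3 - <<'E'
from h import *
p,d,c=shot('wrist','w7');np.savez('/tmp/w7',p=p,d=d,R=c['R'],t=c['t'],k=[c[k] for k in('fx','fy','cx','cy')])
to([.518,-.397,.25],77)
E
python3 /tmp/b.py w7
```

```text
t: 16.75
eef_pos: [0.4872, -0.3877, 0.2492]
tool_rot: [-0.002, 0.113, 0.994, 0.001]
contact_force: [0.6, 1.4, 0.1]
gripper_width: 1.003
jaw az 77.1 tilt 0.18 q7 1.87 q [ 0.6846  0.3618 -0.1501  1.625   0.0577  1.1623  1.8664] pos [ 487.5021 -386.9997  249.5753] grip 0.998 F [ 0.4733 -0.0574 -0.0692] t 16.8
-> az 0.1 xyz mm [-31.9644  -2.8831  -0.5227]
cyltop px [317.1389 211.9506] 1620 c [ 517.6143 -397.4406] size 44.8 x 44.1 long az 167.0 depth z med 104.3 p95 105.7
cyltop px [353.8889 291.3827] 81 c [ 616.743  -378.3293] size 23.0 x 6.0 long az 97.9 depth z med 100.3 p95 102.6
rod px [317.1392 217.4241] 158 c [ 518.6437 -397.1819] size 13.8 x 13.1 long az 167.0 depth z med 116.2 p95 117.4
```

```bash
python3 -m crank '[{"jaw":100,"x":-16,"y":-2,"z":15,"ax":0,"ay":0,"az":0},{"jaw":100,"x":-16,"y":-1,"z":40,"ax":0,"ay":0,"az":0},{"jaw":100,"x":0,"y":0,"z":40,"ax":0,"ay":0,"az":0},{"jaw":100,"x":0,"y":0,"z":50,"ax":0,"ay":0,"az":0},{"jaw":100,"x":0,"y":0,"z":40,"ax":0,"ay":0,"az":0},{"jaw":100,"x":0,"y":0,"z":0,"ax":0,"ay":0,"az":0},{"jaw":30,"x":0,"y":0,"z":0,"ax":0,"ay":0,"az":0},{"jaw":30,"x":0,"y":0,"z":0,"ax":0,"ay":0,"az":0},{"jaw":30,"x":0,"y":0,"z":0,"ax":0,"ay":0,"az":0},{"jaw":30,"x":0,"y":0,"z":0,"ax":0,"ay":0,"az":0},{"jaw":30,"x":0,"y":0,"z":0,"ax":0,"ay":0,"az":0}]' 80
python3 -m crank '[{"jaw":30,"x":0,"y":0,"z":-15,"ax":0,"ay":0,"az":0},{"jaw":30,"x":0,"y":0,"z":-25,"ax":0,"ay":0,"az":0},{"jaw":30,"x":0,"y":0,"z":0,"ax":0,"ay":0,"az":9},{"jaw":30,"x":0,"y":0,"z":0,"ax":0,"ay":0,"az":9},{"jaw":30,"x":0,"y":0,"z":0,"ax":0,"ay":0,"az":9},{"jaw":30,"x":0,"y":0,"z":0,"ax":0,"ay":0,"az":0}]'
python3 -c "
from h import *
to([.42,-.28,.085],50)"
```

```text
t: 18.18
eef_pos: [0.5188, -0.3998, 0.068]
tool_rot: [0.001, 0.113, 0.994, -0.001]
contact_force: [0.2, -0.1, 6.8]
gripper_width: 0.485
t: 18.92
eef_pos: [0.5165, -0.3982, 0.1057]
tool_rot: [-0.001, 0.341, 0.94, -0.0]
contact_force: [-0.6, -0.8, -4.1]
gripper_width: 0.484
jaw az 50.1 tilt 0.16 q7 1.42 q [ 0.5818  0.541  -0.0295  1.6957  0.021   0.9076  1.4174] pos [ 516.4692 -398.2386  105.7025] grip 0.484 F [-0.5588 -0.8108 -4.106 ] t 18.9
-> az 0.1 xyz mm [149.8552  28.6014  20.9916]
```

```bash
python3 -m crank '[{"jaw":30,"x":50,"y":10,"z":0,"ax":0,"ay":0,"az":0},{"jaw":30,"x":50,"y":10,"z":0,"ax":0,"ay":0,"az":0},{"jaw":30,"x":50,"y":9,"z":20,"ax":0,"ay":0,"az":0},{"jaw":30,"x":0,"y":0,"z":0,"ax":0,"ay":10,"az":0},{"jaw":30,"x":0,"y":0,"z":0,"ax":0,"ay":10,"az":0},{"jaw":30,"x":0,"y":0,"z":0,"ax":0,"ay":10,"az":0},{"jaw":30,"x":0,"y":0,"z":0,"ax":0,"ay":10,"az":0},{"jaw":30,"x":0,"y":0,"z":0,"ax":0,"ay":10,"az":0},{"jaw":30,"x":0,"y":0,"z":0,"ax":0,"ay":10,"az":0},{"jaw":30,"x":0,"y":0,"z":0,"ax":0,"ay":0,"az":0}]'
python3 -c "
from h import *
to([.42,-.28,.06]);print(Rq(readout.get_obs()['tool_rot']))"
```

```text
t: 20.18
eef_pos: [0.4194, -0.2797, 0.0803]
tool_rot: [-0.473, 0.295, 0.812, 0.172]
contact_force: [0.6, -0.1, -5.2]
gripper_width: 0.481
jaw az 50.0 tilt 60.44 q7 1.43 q [ 0.578   1.013  -0.0449  1.297  -0.1108  1.8769  1.433 ] pos [ 419.3918 -279.6518   80.2753] grip 0.481 F [ 0.592  -0.1299 -5.1685] t 20.2
-> az 0.0 xyz mm [-17.9769   0.1229   9.4019]
[[-0.3781  0.6424 -0.6666]
 [ 0.3168  0.7664  0.5588]
 [ 0.8699  0.     -0.4933]]
```

```bash
python3 -m crank '[{"jaw":30,"x":-8.7,"y":0,"z":5,"ax":0,"ay":0,"az":0},{"jaw":30,"x":-7,"y":0,"z":4,"ax":0,"ay":0,"az":0},{"jaw":30,"x":-3.5,"y":0,"z":2,"ax":0,"ay":0,"az":0},{"jaw":30,"x":0,"y":0,"z":0,"ax":0,"ay":0,"az":0}]'
```

```text
t: 20.68
eef_pos: [0.4207, -0.28, 0.0642]
tool_rot: [-0.47, 0.297, 0.814, 0.171]
contact_force: [0.8, -1.0, -3.5]
gripper_width: 0.483
```

```bash
python3 -m crank '[{"jaw":30,"x":-3.5,"y":0,"z":2,"ax":0,"ay":0,"az":0},{"jaw":30,"x":0,"y":0,"z":0,"ax":0,"ay":0,"az":0}]'
python3 -m crank '[{"jaw":55,"x":0,"y":0,"z":0,"ax":0,"ay":0,"az":0},{"jaw":60,"x":0,"y":0,"z":0,"ax":0,"ay":0,"az":0},{"jaw":75,"x":0,"y":0,"z":0,"ax":0,"ay":0,"az":0},{"jaw":100,"x":0,"y":0,"z":0,"ax":0,"ay":0,"az":0},{"jaw":100,"x":0,"y":0,"z":0,"ax":0,"ay":0,"az":0},{"jaw":100,"x":30,"y":0,"z":-40,"ax":0,"ay":0,"az":0},{"jaw":100,"x":30,"y":0,"z":-40,"ax":0,"ay":0,"az":0},{"jaw":100,"x":40,"y":0,"z":-40,"ax":0,"ay":-10,"az":0},{"jaw":100,"x":40,"y":0,"z":-20,"ax":0,"ay":-10,"az":0},{"jaw":100,"x":40,"y":0,"z":0,"ax":0,"ay":-10,"az":0},{"jaw":100,"x":20,"y":0,"z":0,"ax":0,"ay":-10,"az":0},{"jaw":100,"x":20,"y":0,"z":0,"ax":0,"ay":-10,"az":0}]'
python3 -m crank '[{"jaw":100,"x":0,"y":0,"z":0,"ax":0,"ay":-10,"az":0},{"jaw":100,"x":0,"y":0,"z":0,"ax":0,"ay":0,"az":0},{"jaw":100,"x":0,"y":0,"z":0,"ax":0,"ay":0,"az":0}]'
python3 - <<'E'
from h import *
p,d,c=shot('wrist','w8');np.savez('/tmp/w8',p=p,d=d,R=c['R'],t=c['t'],k=[c[k] for k in('fx','fy','cx','cy')])
print(Rq(readout.get_obs()['tool_rot']))
to([.43,-.29,.08],50)
E
python3 /tmp/c.py w8
```

```text
t: 20.92
eef_pos: [0.4205, -0.2799, 0.0593]
tool_rot: [-0.471, 0.297, 0.813, 0.171]
contact_force: [-0.5, -0.4, -3.7]
gripper_width: 0.486
t: 22.42
eef_pos: [0.3919, -0.2504, 0.2932]
tool_rot: [-0.006, 0.343, 0.939, 0.016]
contact_force: [-1.4, 0.1, 1.1]
gripper_width: 1.0
t: 22.8
eef_pos: [0.3922, -0.2507, 0.2922]
tool_rot: [0.071, 0.343, 0.937, -0.013]
contact_force: [0.1, -0.1, -0.6]
gripper_width: 1.001
[[-0.7543  0.6445  0.1249]
 [ 0.6409  0.7642 -0.0725]
 [-0.1422  0.0253 -0.9895]]
jaw az 49.9 tilt 8.30 q7 1.30 q [ 0.8369 -0.0217 -0.4004  1.9981  0.0053  1.0192  1.3019] pos [ 392.7056 -251.0366  292.041 ] grip 1.000 F [ 0.8984 -0.6128  0.1759] t 22.9
-> az -0.1 xyz mm [-22.9279 -11.1678 217.3016]
lying px [313.8963 169.4576] 2478 c [ 425.6582 -282.2526] size 105.1 x 44.0 long az 140.6 depth z med 44.2 p95 45.7
cyltop px [358.622  325.1699] 418 c [ 632.0076 -373.0527] size 49.4 x 39.4 long az 72.3 depth z med 104.2 p95 111.4
```

```bash
python3 -m crank '[{"jaw":100,"x":0,"y":0,"z":0,"ax":1.45,"ay":8.2,"az":0},{"jaw":100,"x":0,"y":0,"z":0,"ax":0,"ay":0,"az":-0.7},{"jaw":100,"x":0,"y":0,"z":0,"ax":0,"ay":0,"az":0}]'
python3 -c "
from h import *
to([.4257,-.2823,.008],50.6)"
```

```text
t: 23.22
eef_pos: [0.3924, -0.2506, 0.2908]
tool_rot: [-0.0, 0.338, 0.941, 0.0]
contact_force: [0.6, 0.7, -0.1]
gripper_width: 1.0
jaw az 50.5 tilt 0.05 q7 1.29 q [ 0.8238  0.0736 -0.4072  1.8991  0.0308  1.1757  1.2869] pos [ 392.4267 -250.6148  290.8492] grip 1.000 F [ 0.6019  0.6562 -0.0509] t 23.2
-> az -0.1 xyz mm [-46.0298  -3.5158 282.8138]
```

```bash
python3 -m crank '[{"jaw":100,"x":-23,"y":-2,"z":45,"ax":0,"ay":0,"az":0},{"jaw":100,"x":-23,"y":-1.5,"z":45,"ax":0,"ay":0,"az":0},{"jaw":100,"x":0,"y":0,"z":50,"ax":0,"ay":0,"az":0},{"jaw":100,"x":0,"y":0,"z":50,"ax":0,"ay":0,"az":0},{"jaw":100,"x":0,"y":0,"z":35,"ax":0,"ay":0,"az":0},{"jaw":100,"x":0,"y":0,"z":30,"ax":0,"ay":0,"az":0},{"jaw":100,"x":0,"y":0,"z":20,"ax":0,"ay":0,"az":0},{"jaw":100,"x":0,"y":0,"z":7,"ax":0,"ay":0,"az":0},{"jaw":100,"x":0,"y":0,"z":0,"ax":0,"ay":0,"az":0}]'
python3 -m crank '[{"jaw":30,"x":0,"y":0,"z":0,"ax":0,"ay":0,"az":0},{"jaw":30,"x":0,"y":0,"z":0,"ax":0,"ay":0,"az":0},{"jaw":30,"x":0,"y":0,"z":0,"ax":0,"ay":0,"az":0},{"jaw":30,"x":0,"y":0,"z":0,"ax":0,"ay":0,"az":0},{"jaw":30,"x":0,"y":0,"z":0,"ax":0,"ay":0,"az":0}]' 80
python3 -m crank '[{"jaw":30,"x":0,"y":0,"z":-25,"ax":0,"ay":0,"az":0},{"jaw":30,"x":0,"y":0,"z":-40,"ax":0,"ay":0,"az":0},{"jaw":30,"x":0,"y":0,"z":-50,"ax":0,"ay":0,"az":0},{"jaw":30,"x":0,"y":0,"z":-50,"ax":0,"ay":0,"az":-10},{"jaw":30,"x":0,"y":0,"z":-25,"ax":0,"ay":0,"az":-10},{"jaw":30,"x":0,"y":0,"z":0,"ax":0,"ay":0,"az":-8},{"jaw":30,"x":0,"y":0,"z":0,"ax":0,"ay":0,"az":-8},{"jaw":30,"x":0,"y":0,"z":0,"ax":0,"ay":0,"az":-8},{"jaw":30,"x":0,"y":0,"z":0,"ax":0,"ay":0,"az":0}]'
python3 -c "
from h import *
to([.5641,.0958,.198],94.7)"
```

```text
t: 24.35
eef_pos: [0.4251, -0.2825, 0.0098]
tool_rot: [0.0, 0.338, 0.941, -0.0]
contact_force: [0.2, 0.5, 0.4]
gripper_width: 1.004
t: 24.98
eef_pos: [0.4254, -0.2831, 0.0109]
tool_rot: [0.0, 0.338, 0.941, -0.001]
contact_force: [-4.1, 1.9, 11.0]
gripper_width: 0.478
t: 26.1
eef_pos: [0.4244, -0.2823, 0.1992]
tool_rot: [-0.001, -0.038, 0.999, 0.0]
contact_force: [-0.1, -0.0, -3.5]
gripper_width: 0.477
jaw az 94.4 tilt 0.08 q7 1.96 q [ 0.9267  0.2583 -0.5394  1.9212  0.1564  1.0044  1.9649] pos [ 424.4457 -282.2661  199.1675] grip 0.477 F [-0.1112 -0.0495 -3.5375] t 26.1
-> az -0.3 xyz mm [-170.1644  365.3512    1.0878]
```

```bash
python3 -m crank '[{"jaw":30,"x":0,"y":0,"z":0,"ax":0,"ay":0,"az":-0.3},{"jaw":30,"x":-21,"y":45,"z":0,"ax":0,"ay":0,"az":0},{"jaw":30,"x":-21,"y":45,"z":0,"ax":0,"ay":0,"az":0},{"jaw":30,"x":-21,"y":45,"z":0,"ax":0,"ay":0,"az":0},{"jaw":30,"x":-21,"y":46,"z":0,"ax":0,"ay":0,"az":0},{"jaw":30,"x":-21,"y":46,"z":0,"ax":0,"ay":0,"az":0},{"jaw":30,"x":-21,"y":46,"z":0,"ax":0,"ay":0,"az":0},{"jaw":30,"x":-22,"y":46,"z":0,"ax":0,"ay":0,"az":0},{"jaw":30,"x":-22,"y":46,"z":0,"ax":0,"ay":0,"az":0},{"jaw":30,"x":0,"y":0,"z":0,"ax":0,"ay":0,"az":0},{"jaw":30,"x":0,"y":0,"z":0,"ax":0,"ay":0,"az":0}]'
python3 - <<'E'
from h import *
p,d,c=shot('wrist','w9');np.savez('/tmp/w9',p=p,d=d,R=c['R'],t=c['t'],k=[c[k] for k in('fx','fy','cx','cy')])
to([.5641,.0958,.0505],94.7)
E
python3 /tmp/d.py w9 .234 .564 .096
```

```text
t: 27.48
eef_pos: [0.5639, 0.095, 0.199]
tool_rot: [-0.001, -0.041, 0.999, -0.001]
contact_force: [-0.4, -1.8, -3.7]
gripper_width: 0.479
jaw az 94.7 tilt 0.11 q7 1.13 q [ 0.27    0.3976 -0.6958  1.7761  0.2873  1.0732  1.1253] pos [563.8709  94.0791 198.9836] grip 0.483 F [-0.4765 -1.0897 -3.9362] t 27.5
-> az -0.0 xyz mm [ -0.5775   1.8907 148.4806]
held px [321.4946 252.6737] 18681 c [563.4508  96.2921] size 103.9 x 57.0 long az 4.7 depth z med 232.5 p95 233.8
```

```bash
python3 -m crank '[{"jaw":30,"x":0,"y":1,"z":45,"ax":0,"ay":0,"az":0},{"jaw":30,"x":0,"y":0,"z":45,"ax":0,"ay":0,"az":0},{"jaw":30,"x":0,"y":0,"z":30,"ax":0,"ay":0,"az":0},{"jaw":30,"x":0,"y":0,"z":15,"ax":0,"ay":0,"az":0},{"jaw":30,"x":0,"y":0,"z":9,"ax":0,"ay":0,"az":0},{"jaw":30,"x":0,"y":0,"z":0,"ax":0,"ay":0,"az":0},{"jaw":30,"x":0,"y":0,"z":0,"ax":0,"ay":0,"az":0}]'
python3 -c "
from h import *
to([.5641,.0958,.0505],94.7)"
```

```text
t: 28.4
eef_pos: [0.565, 0.0966, 0.0566]
tool_rot: [0.001, -0.042, 0.999, -0.0]
contact_force: [0.3, 0.1, -3.8]
gripper_width: 0.479
jaw az 94.8 tilt 0.09 q7 1.00 q [ 0.1904  0.5698 -0.6133  1.8922  0.4413  0.8155  0.9967] pos [564.9657  96.5581  56.5612] grip 0.479 F [ 0.293   0.142  -3.8129] t 28.4
-> az 0.1 xyz mm [ 0.9348 -0.684   6.0597]
```

```bash
python3 -m crank '[{"jaw":30,"x":1,"y":-1,"z":5,"ax":0,"ay":0,"az":0},{"jaw":30,"x":0,"y":0,"z":1.5,"ax":0,"ay":0,"az":0},{"jaw":65,"x":0,"y":0,"z":0,"ax":0,"ay":0,"az":0},{"jaw":75,"x":0,"y":0,"z":0,"ax":0,"ay":0,"az":0},{"jaw":75,"x":0,"y":0,"z":0,"ax":0,"ay":0,"az":0},{"jaw":75,"x":0,"y":0,"z":-40,"ax":0,"ay":0,"az":0},{"jaw":75,"x":0,"y":0,"z":-50,"ax":0,"ay":0,"az":0},{"jaw":75,"x":10,"y":0,"z":-60,"ax":0,"ay":0,"az":0},{"jaw":75,"x":50,"y":0,"z":-20,"ax":0,"ay":0,"az":0},{"jaw":75,"x":0,"y":0,"z":0,"ax":0,"ay":0,"az":0},{"jaw":75,"x":0,"y":0,"z":0,"ax":0,"ay":0,"az":0}]'
python3 - <<'E'
from h import *
p,d,c=shot('wrist','w10');np.savez('/tmp/w10',p=p,d=d,R=c['R'],t=c['t'],k=[c[k] for k in('fx','fy','cx','cy')])
E
python3 /tmp/d.py w10 .084 .564 .096
python3 /tmp/d.py w10 .084 .579 -.084
python3 -m crank '[{"jaw":47,"x":0,"y":0,"z":0,"ax":0,"ay":0,"az":10},{"jaw":47,"x":0,"y":0,"z":0,"ax":0,"ay":0,"az":10},{"jaw":47,"x":0,"y":0,"z":0,"ax":0,"ay":0,"az":10},{"jaw":47,"x":0,"y":0,"z":0,"ax":0,"ay":0,"az":10},{"jaw":47,"x":0,"y":0,"z":0,"ax":0,"ay":0,"az":10},{"jaw":47,"x":0,"y":0,"z":0,"ax":0,"ay":0,"az":10},{"jaw":47,"x":0,"y":0,"z":0,"ax":0,"ay":0,"az":10},{"jaw":47,"x":0,"y":0,"z":0,"ax":0,"ay":0,"az":10},{"jaw":47,"x":0,"y":0,"z":0,"ax":0,"ay":0,"az":10},{"jaw":47,"x":0,"y":0,"z":0,"ax":0,"ay":0,"az":0},{"jaw":47,"x":0,"y":0,"z":0,"ax":0,"ay":0,"az":0}]'
python3 -c "
from h import *
to([.4793,.3272,.2],4.6)"
```

```text
t: 29.78
eef_pos: [0.5038, 0.0899, 0.2189]
tool_rot: [0.0, -0.041, 0.999, -0.0]
contact_force: [0.2, -1.4, -0.7]
gripper_width: 0.75
held px [322.1542 238.4041] 4039 c [562.9698  97.2612] size 104.6 x 44.3 long az 4.7 depth z med 84.5 p95 85.6
held px [150.3111 240.4269] 4324 c [580.0062 -79.3118] size 105.1 x 49.6 long az 4.7 depth z med 84.1 p95 85.4
t: 31.2
eef_pos: [0.5036, 0.0905, 0.2183]
tool_rot: [-0.0, 0.676, 0.737, -0.001]
contact_force: [-0.4, 0.3, -0.4]
gripper_width: 0.467
jaw az 5.0 tilt 0.08 q7 -0.33 q [ 0.1284  0.2343 -0.4953  1.8972  0.1277  1.0424 -0.3334] pos [503.5938  90.4585 218.3247] grip 0.467 F [-0.4017  0.3374 -0.4417] t 31.2
-> az 0.4 xyz mm [237.9278  -5.2037  18.3243]
```

View pics/w10.png

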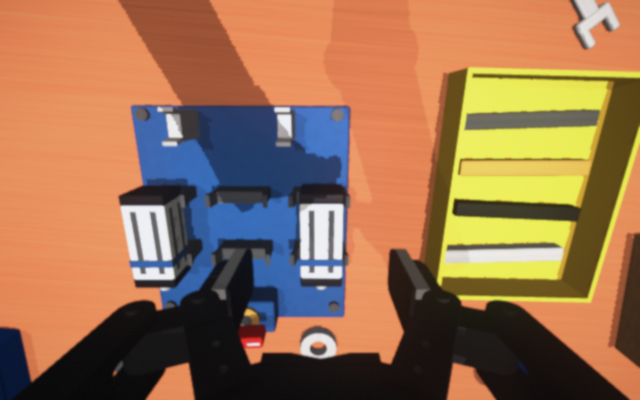

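Both cylinders lie in their saddles, at (322,238) for saddle c and (155,235) for saddle a, tops at 84 mm. Next is the keeper in the bin.

```bash
python3 -m crank '[{"jaw":47,"x":0,"y":0,"z":0,"ax":0,"ay":0,"az":0.4},{"jaw":47,"x":48,"y":-1,"z":0,"ax":0,"ay":0,"az":0},{"jaw":47,"x":48,"y":-1,"z":0,"ax":0,"ay":0,"az":0},{"jaw":47,"x":48,"y":-1,"z":0,"ax":0,"ay":0,"az":0},{"jaw":47,"x":48,"y":-1,"z":0,"ax":0,"ay":0,"az":0},{"jaw":47,"x":46,"y":-1,"z":0,"ax":0,"ay":0,"az":0},{"jaw":47,"x":0,"y":0,"z":10,"ax":0,"ay":0,"az":0},{"jaw":47,"x":0,"y":0,"z":0,"ax":0,"ay":0,"az":0}]'
cat > /tmp/e.py <<'E'
exec(open('m.py').read())
X,Y,Z=P[...,0],P[...,1],P[...,2]
comps((Z>.015)&(Z<.032)&(X>.4)&(X<.62)&(Y>.235)&(Y<.405),'bars',200)
comps((h>12)&(h<25)&(s>70)&(s<190)&(Z>.018)&(Z<.03)&(X>.46)&(X<.5),'brass',200)
E
python3 - <<'E'
from h import *
p,d,c=shot('wrist','w11');np.savez('/tmp/w11',p=p,d=d,R=c['R'],t=c['t'],k=[c[k] for k in('fx','fy','cx','cy')])
to([.4793,.3272,.009],4.6)
E
python3 /tmp/e.py w11
```

```text
t: 32.2
eef_pos: [0.48, 0.3261, 0.2077]
tool_rot: [-0.0, 0.679, 0.734, -0.001]
contact_force: [0.1, -1.1, 0.4]
gripper_width: 0.466
jaw az 4.3 tilt 0.13 q7 -0.83 q [-0.25    0.3784 -0.5786  1.7509  0.2313  1.0829 -0.8306] pos [480.5686 325.618  208.2343] grip 0.470 F [-0.6399 -1.5851  0.6882] t 32.2
-> az -0.3 xyz mm [  2.0354  -0.8718 199.2323]
bars px [321.0048 170.8458] 2082 c [480.1327 325.6082] size 148.8 x 17.9 long az 94.9 depth z med 23.2 p95 24.5
bars px [368.488  169.3333] 2160 c [532.9201 330.1905] size 147.7 x 18.8 long az 92.2 depth z med 23.2 p95 24.5
bars px [273.5338 173.2208] 2160 c [427.3583 317.4277] size 149.0 x 19.0 long az 96.6 depth z med 23.2 p95 24.5
bars px [418.1756 176.1987] 2255 c [590.0613 326.5701] size 149.8 x 19.8 long az 96.3 depth z med 23.1 p95 24.5
bars px [330.3598 248.3095] 378 c [496.6039 237.6409] size 81.6 x 8.0 long az 3.1 depth z med 26.3 p95 33.8
bars px [406.2007 249.7425] 299 c [589.1993 243.3332] size 64.1 x 7.8 long az 2.9 depth z med 26.6 p95 33.7
brass px [320.9902 171.7998] 2033 c [480.1871 325.0983] size 147.8 x 17.9 long az 94.9 depth z med 23.2 p95 24.5
```

View pics/w11.png

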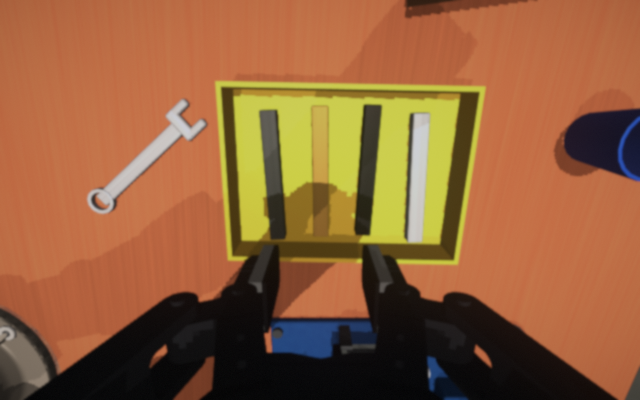

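The brass bar is at (320,172), second from the left and right under the jaws. I'll descend.

```bash
python3 -m crank '[{"jaw":45,"x":0,"y":0,"z":40,"ax":0,"ay":0,"az":-0.4},{"jaw":45,"x":0,"y":0,"z":45,"ax":0,"ay":0,"az":0},{"jaw":45,"x":0,"y":0,"z":45,"ax":0,"ay":0,"az":0},{"jaw":45,"x":0,"y":0,"z":35,"ax":0,"ay":0,"az":0},{"jaw":45,"x":0,"y":0,"z":20,"ax":0,"ay":0,"az":0},{"jaw":45,"x":0,"y":0,"z":10,"ax":0,"ay":0,"az":0},{"jaw":45,"x":0,"y":0,"z":0,"ax":0,"ay":0,"az":0},{"jaw":45,"x":0,"y":0,"z":0,"ax":0,"ay":0,"az":0}]'
python3 -c "
from h import *
to([.4801,.326,.010],4.8)"
```

```text
t: 33.25
eef_pos: [0.4811, 0.3278, 0.0151]
tool_rot: [0.0, 0.677, 0.736, 0.001]
contact_force: [0.2, -0.3, 1.2]
gripper_width: 0.452
jaw az 4.8 tilt 0.10 q7 -0.98 q [-0.3396  0.6159 -0.4812  1.895   0.414   0.728  -0.9757] pos [481.0511 327.8179  15.1496] grip 0.452 F [ 0.2321 -0.3146  1.2489] t 33.2
-> az -0.0 xyz mm [-1.7361 -1.1077  5.1465]
```

```bash
python3 -m crank '[{"jaw":45,"x":-1.5,"y":-1,"z":4,"ax":0,"ay":0,"az":0},{"jaw":45,"x":0,"y":0,"z":0,"ax":0,"ay":0,"az":0},{"jaw":5,"x":0,"y":0,"z":0,"ax":0,"ay":0,"az":0},{"jaw":5,"x":0,"y":0,"z":0,"ax":0,"ay":0,"az":0},{"jaw":5,"x":0,"y":0,"z":0,"ax":0,"ay":0,"az":0},{"jaw":5,"x":0,"y":0,"z":0,"ax":0,"ay":0,"az":0},{"jaw":5,"x":0,"y":0,"z":0,"ax":0,"ay":0,"az":0}]' 80
python3 -m crank '[{"jaw":5,"x":0,"y":0,"z":-15,"ax":0,"ay":0,"az":0},{"jaw":5,"x":0,"y":0,"z":-35,"ax":0,"ay":0,"az":0},{"jaw":5,"x":0,"y":0,"z":-50,"ax":0,"ay":0,"az":0},{"jaw":5,"x":0,"y":0,"z":-50,"ax":0,"ay":0,"az":0},{"jaw":5,"x":0,"y":0,"z":-30,"ax":0,"ay":0,"az":0},{"jaw":5,"x":0,"y":0,"z":0,"ax":0,"ay":0,"az":0}]'
python3 -c "
from h import *
to([.4569,-.0033,.16],4.7)"
```

```text
t: 34.12
eef_pos: [0.4793, 0.3256, 0.0099]
tool_rot: [-0.0, 0.677, 0.736, -0.0]
contact_force: [-0.3, 0.2, -0.2]
gripper_width: 0.049
t: 34.88
eef_pos: [0.4807, 0.3271, 0.1938]
tool_rot: [0.001, 0.677, 0.736, 0.003]
contact_force: [0.0, 0.6, -0.1]
gripper_width: 0.047
jaw az 4.8 tilt 0.34 q7 -0.84 q [-0.2476  0.3915 -0.5845  1.7703  0.2472  1.0472 -0.8374] pos [480.7481 327.1037 193.7864] grip 0.047 F [ 0.0192  0.6402 -0.1182] t 34.9
-> az 0.1 xyz mm [-327.4315  -51.0177   32.5984]
```

The jaws shut on nothing (width 0.047), so I'll look.

```bash
python3 - <<'E'
from h import *
p,d,c=shot('wrist','w12');np.savez('/tmp/w12',p=p,d=d,R=c['R'],t=c['t'],k=[c[k] for k in('fx','fy','cx','cy')])
E
python3 /tmp/e.py w12
```

```text
bars px [319.1738 173.9584] 2233 c [479.8574 325.6136] size 148.2 x 17.6 long az 95.1 depth z med 23.3 p95 24.5
bars px [368.2627 173.4032] 2314 c [532.8011 330.0875] size 148.1 x 18.9 long az 92.1 depth z med 23.2 p95 24.5
bars px [269.788  177.1996] 2335 c [427.3613 316.9826] size 149.3 x 19.0 long az 96.6 depth z med 23.2 p95 24.5
bars px [419.4824 180.7801] 2392 c [590.0571 326.4362] size 149.6 x 20.0 long az 96.4 depth z med 23.2 p95 24.4
bars px [393.5743 256.3406] 505 c [573.7418 242.0993] size 97.2 x 8.2 long az 3.3 depth z med 26.2 p95 33.6
brass px [318.8909 175.7574] 2127 c [479.9005 325.1323] size 147.2 x 17.6 long az 95.1 depth z med 23.3 p95 24.5
```

View pics/w12.png

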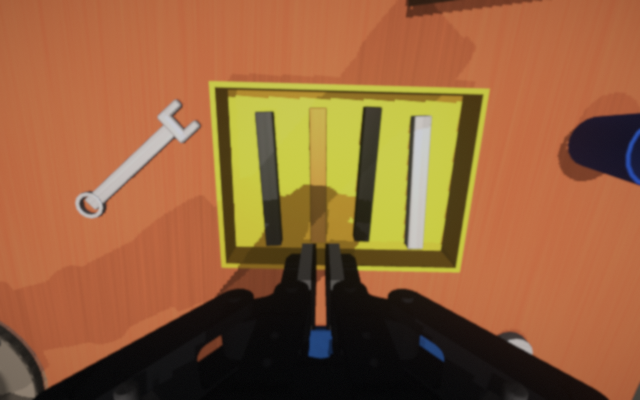

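The bar is undisturbed at (319,175), so the pads closed over or slipped off its upper edge. I'll go in again, deeper and narrower, and watch the closing row by row.

```bash
python3 -m crank '[{"jaw":38,"x":-1,"y":-1,"z":45,"ax":0,"ay":0,"az":0},{"jaw":38,"x":0,"y":0,"z":45,"ax":0,"ay":0,"az":0},{"jaw":38,"x":0,"y":0,"z":45,"ax":0,"ay":0,"az":0},{"jaw":38,"x":0,"y":0,"z":35,"ax":0,"ay":0,"az":0},{"jaw":38,"x":0,"y":0,"z":12,"ax":0,"ay":0,"az":0},{"jaw":38,"x":0,"y":0,"z":0,"ax":0,"ay":0,"az":0},{"jaw":38,"x":0,"y":0,"z":0,"ax":0,"ay":0,"az":0}]'
python3 -m crank '[{"jaw":38,"x":0,"y":0,"z":4,"ax":0,"ay":0,"az":0},{"jaw":38,"x":0,"y":0,"z":0,"ax":0,"ay":0,"az":0}]'
python3 -c "
from h import *
to([.4799,.3257,.006],5)"
```

```text
t: 35.8
eef_pos: [0.4792, 0.3253, 0.0092]
tool_rot: [0.0, 0.677, 0.736, 0.001]
contact_force: [-0.0, 0.4, 0.6]
gripper_width: 0.385
t: 36.05
eef_pos: [0.4787, 0.3246, 0.0043]
tool_rot: [0.0, 0.677, 0.736, 0.0]
contact_force: [0.1, 0.5, 0.1]
gripper_width: 0.379
jaw az 4.8 tilt 0.02 q7 -0.99 q [-0.3398  0.6288 -0.4778  1.9066  0.4294  0.708  -0.988 ] pos [478.7009 324.5517   4.3299] grip 0.379 F [0.1006 0.4925 0.1406] t 36.0
-> az -0.2 xyz mm [ 1.0393  1.2953 -1.6697]
```

```bash
for i in 1; do python3 -m crank '[{"jaw":28,"x":0,"y":0,"z":0,"ax":0,"ay":0,"az":0},{"jaw":24,"x":0,"y":0,"z":0,"ax":0,"ay":0,"az":0}]' 60; python3 -m crank '[{"jaw":15,"x":0,"y":0,"z":0,"ax":0,"ay":0,"az":0}]'; python3 -m crank '[{"jaw":10,"x":0,"y":0,"z":0,"ax":0,"ay":0,"az":0}]'; python3 -m crank '[{"jaw":10,"x":0,"y":0,"z":0,"ax":0,"ay":0,"az":0}]'; done
```

```text
t: 36.3
eef_pos: [0.4785, 0.3246, 0.0041]
tool_rot: [0.0, 0.677, 0.736, -0.0]
contact_force: [-0.0, -0.6, 0.4]
gripper_width: 0.241
t: 36.42
eef_pos: [0.4785, 0.3245, 0.0039]
tool_rot: [-0.0, 0.677, 0.736, -0.0]
contact_force: [0.0, -0.7, 0.0]
gripper_width: 0.15
t: 36.55
eef_pos: [0.4784, 0.3245, 0.0039]
tool_rot: [-0.0, 0.677, 0.736, -0.0]
contact_force: [-0.4, 0.7, -0.6]
gripper_width: 0.101
t: 36.67
eef_pos: [0.4784, 0.3245, 0.0039]
tool_rot: [-0.0, 0.677, 0.736, -0.0]
contact_force: [0.2, 0.2, -0.2]
gripper_width: 0.098
```

Run:
```python
from h import *
p,d,c=shot('wrist','w13')
P=cloud(d,c)
for u in (270,290,300,310,320,330,340,350,370):
    print(u,[tuple(np.round(P[v,u]*1e3).astype(int)) for v in range(180,300,15)])
cv2.imwrite('pics/w13c.png',cv2.resize(p[100:400,120:520,::-1],None,fx=1.9,fy=1.9))
```

```text
270 [(np.int64(448), np.int64(357), np.int64(5)), (np.int64(449), np.int64(349), np.int64(7)), (np.int64(449), np.int64(340), np.int64(5)), (np.int64(449), np.int64(331), np.int64(4)), (np.int64(450), np.int64(323), np.int64(6)), (np.int64(450), np.int64(313), np.int64(5)), (np.int64(450), np.int64(304), np.int64(6)), (np.int64(460), np.int64(336), np.int64(75))]
290 [(np.int64(459), np.int64(358), np.int64(5)), (np.int64(459), np.int64(350), np.int64(6)), (np.int64(460), np.int64(341), np.int64(5)), (np.int64(460), np.int64(333), np.int64(6)), (np.int64(461), np.int64(324), np.int64(6)), (np.int64(464), np.int64(330), np.int64(39)), (np.int64(465), np.int64(331), np.int64(53)), (np.int64(467), np.int64(338), np.int64(77))]
300 [(np.int64(464), np.int64(359), np.int64(6)), (np.int64(465), np.int64(350), np.int64(5)), (np.int64(465), np.int64(341), np.int64(4)), (np.int64(466), np.int64(333), np.int64(6)), (np.int64(466), np.int64(323), np.int64(4)), (np.int64(468), np.int64(335), np.int64(48)), (np.int64(469), np.int64(336), np.int64(61)), (np.int64(470), np.int64(336), np.int64(73))
[... 1525 characters left out ...]
), np.int64(4)), (np.int64(492), np.int64(353), np.int64(6)), (np.int64(493), np.int64(344), np.int64(5)), (np.int64(494), np.int64(336), np.int64(6)), (np.int64(495), np.int64(326), np.int64(6)), (np.int64(491), np.int64(334), np.int64(40)), (np.int64(490), np.int64(334), np.int64(55)), (np.int64(487), np.int64(339), np.int64(75))]
370 [(np.int64(502), np.int64(362), np.int64(6)), (np.int64(503), np.int64(354), np.int64(5)), (np.int64(504), np.int64(345), np.int64(6)), (np.int64(505), np.int64(336), np.int64(6)), (np.int64(506), np.int64(327), np.int64(5)), (np.int64(507), np.int64(318), np.int64(6)), (np.int64(508), np.int64(309), np.int64(6)), (np.int64(494), np.int64(339), np.int64(74))]
```

View pics/w13c.png

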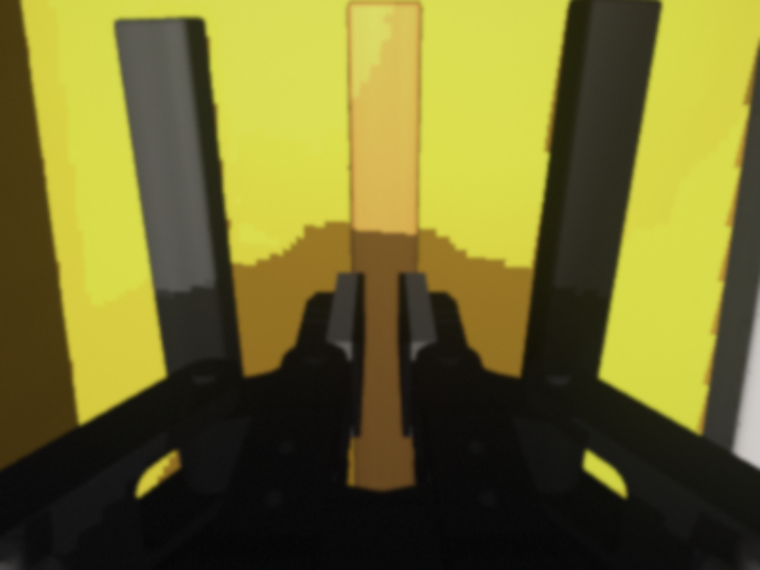

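The fingertips actually sit about 30 mm above the reported TCP: at TCP z = 4 mm the tips image near z ≈ 33 mm, above the bar top at 23 mm, at crop px (350,272). So I'll open and go down further in steps, watching the force.

```bash
python3 -m crank '[{"jaw":40,"x":1,"y":1,"z":0,"ax":0,"ay":0,"az":0},{"jaw":40,"x":0,"y":0,"z":0,"ax":0,"ay":0,"az":0},{"jaw":40,"x":0,"y":0,"z":6,"ax":0,"ay":0,"az":0},{"jaw":40,"x":0,"y":0,"z":0,"ax":0,"ay":0,"az":0}]'
python3 -m crank '[{"jaw":40,"x":0,"y":0,"z":5,"ax":0,"ay":0,"az":0},{"jaw":40,"x":0,"y":0,"z":0,"ax":0,"ay":0,"az":0}]'
python3 - <<'E'
from h import *
p,d,c=shot('wrist','w14')
P=cloud(d,c);m=np.zeros_like(d,bool);m[200:330,240:400]=1
to([.4799,.3257,-.01],5)
for u in (270,280,290,355,365,375): print(u,[(v,)+tuple((P[v,u]*1e3).round().astype(int).tolist()) for v in range(222,280,6)])
E
```

```text
t: 37.22
eef_pos: [0.4789, 0.3252, -0.0028]
tool_rot: [-0.0, 0.677, 0.736, -0.001]
contact_force: [-0.5, -0.0, 0.1]
gripper_width: 0.403
t: 37.48
eef_pos: [0.479, 0.3253, -0.0076]
tool_rot: [-0.0, 0.677, 0.736, -0.001]
contact_force: [-0.1, 0.6, -0.1]
gripper_width: 0.4
jaw az 4.8 tilt 0.05 q7 -1.00 q [-0.3485  0.6476 -0.4679  1.907   0.4412  0.6906 -0.9976] pos [479.1576 325.4719  -7.3707] grip 0.394 F [-0.5925 -0.5117 -0.347 ] t 37.5
-> az -0.2 xyz mm [0.1639 0.7616 2.6286]
270 [(222, 451, 338, 5), (228, 451, 335, 4), (234, 452, 332, 5), (240, 452, 328, 6), (246, 455, 335, 27), (252, 456, 335, 33), (258, 457, 335, 39), (264, 457, 335, 44), (270, 458, 335, 50), (276, 459, 335, 54)]
280 [(222, 457, 339, 6), (228, 457, 336, 6), (234, 457, 332, 5), (240, 457, 329, 5), (246, 459, 336, 28), (252, 460, 336, 34), (258, 461, 335, 39), (264, 461, 334, 41), (270, 461, 331, 40), (276, 461, 328, 41)]
290 [(222, 462, 339, 5), (228, 462, 336, 5), (234, 462, 332, 4), (240, 462, 329, 4), (246, 462, 326, 5), (252, 463, 323, 6), (258, 463, 319, 6), (264, 463, 316, 6), (270, 463, 312, 6), (276, 463, 307, 4)]
355 [(222, 495, 342, 5), (228, 496, 339, 6), (234, 496, 335, 5), (240, 497, 332, 5), (246, 497, 328, 4), (252, 497, 325, 6), (258, 498, 322, 6), (264, 498, 318, 6), (270, 499, 314, 5), (276, 496, 319, 21)]
365 [(222, 501, 343, 5), (228, 501, 339, 5), (234, 501, 336, 5), (240, 502, 332, 5), (246, 498, 339, 28), (252, 497, 339, 34), (258, 497, 338, 39), (264, 496, 339, 46), (270, 495, 338, 48), (276, 495, 337, 52)]
375 [(222, 506, 344, 7), (228, 506, 340, 5), (234, 507, 336, 5), (240, 507, 333, 6), (246, 508, 330, 5), (252, 508, 326, 6), (258, 501, 339, 39), (264, 500, 339, 44), (270, 499, 339, 49), (276, 499, 338, 54)]
```

```bash
python3 -m crank '[{"jaw":40,"x":0,"y":0,"z":7,"ax":0,"ay":0,"az":0},{"jaw":40,"x":0,"y":0,"z":0,"ax":0,"ay":0,"az":0}]'
python3 -m crank '[{"jaw":40,"x":0,"y":0,"z":5,"ax":0,"ay":0,"az":0},{"jaw":40,"x":0,"y":0,"z":0,"ax":0,"ay":0,"az":0}]'
python3 -m crank '[{"jaw":10,"x":0,"y":0,"z":0,"ax":0,"ay":0,"az":0},{"jaw":10,"x":0,"y":0,"z":0,"ax":0,"ay":0,"az":0},{"jaw":10,"x":0,"y":0,"z":0,"ax":0,"ay":0,"az":0},{"jaw":10,"x":0,"y":0,"z":0,"ax":0,"ay":0,"az":0}]' 60
```

```text
t: 37.78
eef_pos: [0.479, 0.3253, -0.0147]
tool_rot: [-0.0, 0.677, 0.736, -0.001]
contact_force: [-0.2, 0.2, 0.2]
gripper_width: 0.403
t: 38.02
eef_pos: [0.4791, 0.3254, -0.0195]
tool_rot: [-0.0, 0.677, 0.736, -0.001]
contact_force: [-0.4, 0.8, -0.2]
gripper_width: 0.399
t: 38.52
eef_pos: [0.4794, 0.3258, -0.0189]
tool_rot: [-0.0, 0.677, 0.736, -0.0]
contact_force: [-0.6, -0.3, 2.8]
gripper_width: 0.193
```

Gripped: width 0.193 is about 17 mm. I'll lift it and carry it to the forks.

```bash
python3 -m crank '[{"jaw":10,"x":0,"y":0,"z":-15,"ax":0,"ay":0,"az":0},{"jaw":10,"x":0,"y":0,"z":-35,"ax":0,"ay":0,"az":0},{"jaw":10,"x":0,"y":0,"z":-45,"ax":0,"ay":0,"az":0},{"jaw":10,"x":0,"y":0,"z":-45,"ax":0,"ay":0,"az":0},{"jaw":10,"x":-46,"y":-7,"z":0,"ax":0,"ay":0,"az":0},{"jaw":10,"x":-46,"y":-7,"z":0,"ax":0,"ay":0,"az":0},{"jaw":10,"x":-46,"y":-7,"z":0,"ax":0,"ay":0,"az":0},{"jaw":10,"x":-46,"y":-7,"z":0,"ax":0,"ay":0,"az":0},{"jaw":10,"x":-46,"y":-7,"z":0,"ax":0,"ay":0,"az":0},{"jaw":10,"x":-46,"y":-7,"z":0,"ax":0,"ay":0,"az":0},{"jaw":10,"x":-46,"y":-7,"z":0,"ax":0,"ay":0,"az":0},{"jaw":10,"x":0,"y":0,"z":0,"ax":0,"ay":0,"az":0}]' 80
cat > /tmp/f.py <<'E'
exec(open('m.py').read())
X,Y,Z=P[...,0],P[...,1],P[...,2]
zt=float(sys.argv[2])
comps((h>10)&(h<26)&(s>70)&(abs(Z-zt)<.012)&(abs(X-.457)<.05)&(abs(Y)<.12),'brass',100)
E
python3 - <<'E'
from h import *
p,d,c=shot('wrist','w15');np.savez('/tmp/w15',p=p,d=d,R=c['R'],t=c['t'],k=[c[k] for k in('fx','fy','cx','cy')])
p,d,c=shot('top','t3');np.savez('/tmp/t3',p=p,d=d,R=c['R'],t=c['t'],k=[c[k] for k in('fx','fy','cx','cy')])
to([.4569,-.0033,.037],4.7)
E
python3 /tmp/f.py w15 .163
```

```text
t: 40.02
eef_pos: [0.4564, -0.0036, 0.1212]
tool_rot: [0.0, 0.68, 0.734, -0.001]
contact_force: [-0.1, 1.3, -1.5]
gripper_width: 0.187
jaw az 4.7 tilt 0.01 q7 -0.24 q [ 0.3149  0.2736 -0.5175  2.1123  0.1879  0.7988 -0.2361] pos [457.2946   0.6249 121.4387] grip 0.189 F [ 0.4129  0.6673 -2.4512] t 40.1
-> az 0.0 xyz mm [-3.866  -0.7268 84.4392]
brass px [320.7048 247.0831] 8380 c [454.972   11.4704] size 118.5 x 18.9 long az 94.3 depth z med 163.3 p95 164.5
```

View pics/w15.png

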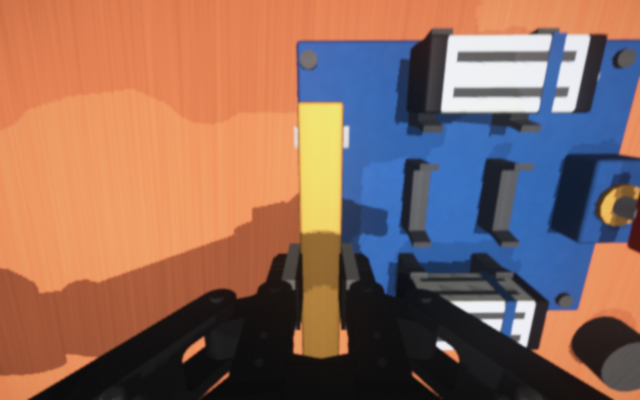

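The bar is held squarely at px (320,230) and the forks show on both sides of it at (295,137) and (345,137). I'll settle, then lower to just above the forks and check the end position.

```bash
python3 -m crank '[{"jaw":10,"x":0,"y":0,"z":30,"ax":0,"ay":0,"az":0},{"jaw":10,"x":0,"y":0,"z":30,"ax":0,"ay":0,"az":0},{"jaw":10,"x":0,"y":0,"z":0,"ax":0,"ay":0,"az":0},{"jaw":10,"x":0,"y":0,"z":0,"ax":0,"ay":0,"az":0}]'
python3 - <<'E'
from h import *
p,d,c=shot('wrist','w16');np.savez('/tmp/w16',p=p,d=d,R=c['R'],t=c['t'],k=[c[k] for k in('fx','fy','cx','cy')])
to([.4569,-.0033,.037],4.7)
E
cat > /tmp/g.py <<'E'
exec(open('m.py').read())
m=(h>10)&(h<26)&(s>70)
X,Y,Z=P[...,0],P[...,1],P[...,2]
zt=float(sys.argv[2]);m&=(abs(Z-zt)<.008)&(abs(X-.457)<.04)
Q=P[m];e=[-.0819,.9966];a=Q[:,:2]-[.4569,-.0033]
print('along +end mm',np.percentile(a@e,[.5,99.5])*1e3,'across',np.percentile(a@[.9966,.0819],[2,50,98])*1e3,'z',np.median(Q[:,2]))
E
python3 /tmp/g.py w16 .103;python3 /tmp/f.py w16 .103
```

```text
t: 40.62
eef_pos: [0.4581, 0.0018, 0.062]
tool_rot: [0.0, 0.676, 0.737, 0.0]
contact_force: [-0.6, -0.7, -2.8]
gripper_width: 0.183
jaw az 4.8 tilt 0.09 q7 -0.32 q [ 0.2693  0.3729 -0.4804  2.1572  0.2758  0.6675 -0.3166] pos [458.375    1.5603  62.1865] grip 0.188 F [-0.2548  0.3206 -2.1522] t 40.7
-> az 0.1 xyz mm [-4.7216 -1.91   25.1837]
along +end mm [-37.2846  79.6277] across [-7.5185  1.0463  9.6595] z 0.10413873270913288
brass px [320.9146 257.6699] 7316 c [456.4642  16.8374] size 118.4 x 18.9 long az 94.8 depth z med 104.1 p95 105.3
```

```bash
python3 -m crank '[{"jaw":10,"x":-4.6,"y":-1,"z":0,"ax":0,"ay":0,"az":0},{"jaw":10,"x":0,"y":0,"z":10,"ax":0,"ay":0,"az":0},{"jaw":10,"x":0,"y":0,"z":8,"ax":0,"ay":0,"az":0},{"jaw":10,"x":0,"y":0,"z":0,"ax":0,"ay":0,"az":0},{"jaw":10,"x":0,"y":0,"z":0,"ax":0,"ay":0,"az":0}]'
python3 - <<'E'
from h import *
p,d,c=shot('wrist','w17');np.savez('/tmp/w17',p=p,d=d,R=c['R'],t=c['t'],k=[c[k] for k in('fx','fy','cx','cy')])
to([.4569,-.0033,.037],4.7)
E
python3 /tmp/g.py w17 .086
```

```text
t: 41.3
eef_pos: [0.4567, -0.0038, 0.0429]
tool_rot: [-0.0, 0.677, 0.736, -0.0]
contact_force: [-0.8, -0.3, -2.6]
gripper_width: 0.188
jaw az 4.8 tilt 0.02 q7 -0.33 q [ 0.262   0.4052 -0.4614  2.1711  0.3043  0.6262 -0.3323] pos [456.7904  -3.8405  43.012 ] grip 0.189 F [ 0.1247 -0.6786 -3.3239] t 41.4
-> az 0.1 xyz mm [0.5305 0.1554 6.0119]
along +end mm [-42.9232  74.092 ] across [-9.3188 -0.7577  7.874 ] z 0.08508056304913908
```

```bash
python3 -m crank '[{"jaw":10,"x":0.5,"y":0.5,"z":4,"ax":0,"ay":0,"az":0},{"jaw":10,"x":0,"y":0,"z":2,"ax":0,"ay":0,"az":0},{"jaw":10,"x":0,"y":0,"z":0,"ax":0,"ay":0,"az":0}]'
python3 -m crank '[{"jaw":25,"x":0,"y":0,"z":0,"ax":0,"ay":0,"az":0},{"jaw":40,"x":0,"y":0,"z":0,"ax":0,"ay":0,"az":0},{"jaw":45,"x":0,"y":0,"z":0,"ax":0,"ay":0,"az":0},{"jaw":45,"x":0,"y":0,"z":-30,"ax":0,"ay":0,"az":0},{"jaw":45,"x":0,"y":0,"z":-40,"ax":0,"ay":0,"az":0},{"jaw":45,"x":20,"y":0,"z":-50,"ax":0,"ay":0,"az":0},{"jaw":45,"x":20,"y":0,"z":-50,"ax":0,"ay":0,"az":0},{"jaw":45,"x":0,"y":0,"z":0,"ax":0,"ay":0,"az":0},{"jaw":45,"x":0,"y":0,"z":0,"ax":0,"ay":0,"az":0}]'
python3 - <<'E'
from h import *
p,d,c=shot('wrist','w18');np.savez('/tmp/w18',p=p,d=d,R=c['R'],t=c['t'],k=[c[k] for k in('fx','fy','cx','cy')])
to([.688,.0128,.2],94.7)
E
python3 /tmp/g.py w18 .079;python3 /tmp/f.py w18 .079
```

```text
t: 41.72
eef_pos: [0.4573, -0.0034, 0.0372]
tool_rot: [0.0, 0.677, 0.736, -0.0]
contact_force: [-0.6, 0.3, 1.2]
gripper_width: 0.186
t: 42.85
eef_pos: [0.4535, 0.036, 0.2066]
tool_rot: [0.0, 0.677, 0.736, -0.001]
contact_force: [0.3, -0.1, -0.3]
gripper_width: 0.448
jaw az 4.7 tilt 0.14 q7 -0.23 q [ 0.3108  0.1554 -0.5733  2.0257  0.1008  0.9898 -0.2299] pos [453.0426  35.7125 205.8916] grip 0.450 F [ 0.074  -0.7143  0.1311] t 42.9
-> az -90.0 xyz mm [-232.3029  -42.0843    5.38  ]
along +end mm [-72.6255  75.1298] across [-8.5896  0.143   8.3112] z 0.0792268577352614
brass px [325.0708 154.0531] 113 c [452.313   64.3637] size 16.8 x 13.0 long az 4.8 depth z med 79.4 p95 80.6
brass px [321.8316 237.0098] 1829 c [458.6888 -14.306 ] size 125.7 x 17.5 long az 94.6 depth z med 79.2 p95 80.3
```

The keeper is seated and centred (ends at -72.6 and +75.1, top z 79 mm). Now the screw: first a close view for its centre and angle.

```bash
python3 -m crank '[{"jaw":45,"x":-8,"y":46,"z":0,"ax":0,"ay":0,"az":0},{"jaw":45,"x":-8,"y":46,"z":0,"ax":0,"ay":0,"az":0},{"jaw":45,"x":-8,"y":46,"z":0,"ax":0,"ay":0,"az":0},{"jaw":45,"x":-8,"y":46,"z":0,"ax":0,"ay":0,"az":0},{"jaw":45,"x":-8,"y":48,"z":0,"ax":0,"ay":0,"az":0},{"jaw":45,"x":0,"y":0,"z":0,"ax":0,"ay":0,"az":0},{"jaw":45,"x":0,"y":0,"z":0,"ax":0,"ay":0,"az":0}]'
cat > /tmp/s.py <<'E'
exec(open('m.py').read())
X,Y,Z=P[...,0],P[...,1],P[...,2]
near=(np.hypot(X-.688,Y-.014)<.06)
m=near&(abs(Z-.095)<.006)
comps(m,'top',100,.095)
w=m&(s<90)&(vv>120);comps(w,'white',4,.095)
comps(near&((h<8)|(h>172))&(s>120)&(Z>.085),'red',100,.095)
E
python3 - <<'E'
from h import *
p,d,c=shot('wrist','w19');np.savez('/tmp/w19',p=p,d=d,R=c['R'],t=c['t'],k=[c[k] for k in('fx','fy','cx','cy')])
to([.688,.0128,.045],11)
E
python3 /tmp/s.py w19
```

```text
t: 43.78
eef_pos: [0.6871, 0.0157, 0.2047]
tool_rot: [-0.001, 0.677, 0.736, -0.001]
contact_force: [-0.5, -0.1, 0.5]
gripper_width: 0.446
jaw az 4.8 tilt 0.18 q7 -0.23 q [ 0.2144  0.5451 -0.4873  1.4914  0.2661  1.1745 -0.2331] pos [687.0291  15.8337 205.4808] grip 0.446 F [-0.8899  0.3527 -0.0788] t 43.8
-> az -6.2 xyz mm [ -3.184    0.8823 160.4784]
top px [323.9447 192.6327] 904 c [689.7959  14.0031] size 55.5 x 13.9 long az 97.8 depth z med 95.0 p95 96.3
white px [322.8507 175.8358] 67 c [687.5037  30.3291] size 13.6 x 3.6 long az 94.8 depth z med 95.6 p95 97.1
red px [323.9358 194.5059] 763 c [689.715   14.1114] size 55.6 x 13.1 long az 97.4 depth z med 95.0 p95 96.2
red px [366.8453 271.982 ] 278 c [739.6313 -58.9425] size 44.7 x 12.8 long az 96.9 depth z med 253.6 p95 268.0
```

View pics/w19.png

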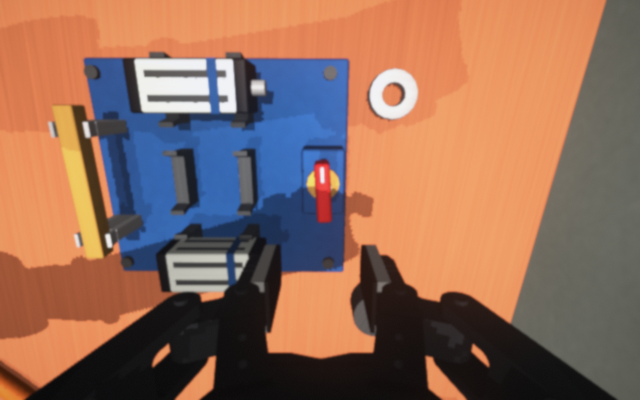

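All the parts are loaded. The handle is at (323,192), centre (689.8,14.0) mm, long axis az 97.6, with its white mark at the +y end. I'll descend onto it and grip.

```bash
python3 -m crank '[{"jaw":45,"x":0,"y":0,"z":0,"ax":0,"ay":0,"az":-2.8},{"jaw":45,"x":-1.6,"y":2.5,"z":40,"ax":0,"ay":0,"az":0},{"jaw":45,"x":0,"y":0,"z":45,"ax":0,"ay":0,"az":0},{"jaw":45,"x":0,"y":0,"z":40,"ax":0,"ay":0,"az":0},{"jaw":45,"x":0,"y":0,"z":20,"ax":0,"ay":0,"az":0},{"jaw":45,"x":0,"y":0,"z":12,"ax":0,"ay":0,"az":0},{"jaw":45,"x":0,"y":0,"z":0,"ax":0,"ay":0,"az":0},{"jaw":45,"x":0,"y":0,"z":0,"ax":0,"ay":0,"az":0}]'
python3 -c "
from h import *
to([.6897,.0145,.043],7.6)"
```

```text
t: 44.82
eef_pos: [0.6921, 0.0148, 0.0515]
tool_rot: [0.001, 0.659, 0.752, 0.001]
contact_force: [-0.2, -0.2, 0.3]
gripper_width: 0.449
jaw az 7.6 tilt 0.12 q7 -0.25 q [ 0.1913  0.7034 -0.4492  1.602   0.362   0.9176 -0.2545] pos [692.1468  14.7994  51.5266] grip 0.449 F [-0.2164 -0.2083  0.3399] t 44.8
-> az -0.0 xyz mm [ 0.0297 -2.4831  8.5213]
```

```bash
python3 -m crank '[{"jaw":45,"x":0,"y":-2.3,"z":8,"ax":0,"ay":0,"az":0},{"jaw":45,"x":0,"y":0,"z":0,"ax":0,"ay":0,"az":0},{"jaw":5,"x":0,"y":0,"z":0,"ax":0,"ay":0,"az":0},{"jaw":5,"x":0,"y":0,"z":0,"ax":0,"ay":0,"az":0},{"jaw":5,"x":0,"y":0,"z":0,"ax":0,"ay":0,"az":0},{"jaw":5,"x":0,"y":0,"z":0,"ax":0,"ay":0,"az":0}]' 50
python3 -m crank '[{"jaw":5,"x":0,"y":0,"z":0,"ax":0,"ay":0,"az":8},{"jaw":5,"x":0,"y":0,"z":0,"ax":0,"ay":0,"az":8},{"jaw":5,"x":0,"y":0,"z":0,"ax":0,"ay":0,"az":0}]'
python3 -c "
from h import *
to([.6897,.0145,.043],7.6);print(readout.get_obs()['torque'])"
```

```text
t: 45.58
eef_pos: [0.6891, 0.0143, 0.0422]
tool_rot: [0.0, 0.659, 0.752, 0.0]
contact_force: [0.2, 0.1, 1.7]
gripper_width: 0.16
t: 45.95
eef_pos: [0.6895, 0.0143, 0.0422]
tool_rot: [0.001, 0.757, 0.654, 0.0]
contact_force: [2.9, -0.3, -0.7]
gripper_width: 0.152
jaw az -8.4 tilt 0.08 q7 -0.50 q [ 0.1465  0.6992 -0.3794  1.6159  0.3138  0.886  -0.4981] pos [689.5357  14.2835  42.208 ] grip 0.152 F [ 2.9302 -0.268  -0.659 ] t 46.0
-> az -16.0 xyz mm [ 0.1924  0.1924 -0.7919]
[-0.0284 -0.6125 -0.0324]
```

```bash
cat > st.py <<'E'
from h import *
o=readout.get_obs();R=Rq(o['tool_rot']);print('jaw az %.1f'%np.degrees(np.arctan2(R[1,1],R[0,1])),'T',o['torque'],'F',o['contact_force'],'w %.3f q7 %.2f'%(o['gripper_width'],o['q'][6]),'pos',o['eef_pos']*1e3)
E
python3 -m crank '[{"jaw":5,"x":0,"y":0,"z":0,"ax":0,"ay":0,"az":8},{"jaw":5,"x":0,"y":0,"z":0,"ax":0,"ay":0,"az":8},{"jaw":5,"x":0,"y":0,"z":0,"ax":0,"ay":0,"az":8},{"jaw":5,"x":0,"y":0,"z":0,"ax":0,"ay":0,"az":0}]' >/dev/null; python3 st.py
python3 -m crank '[{"jaw":5,"x":0,"y":0,"z":0,"ax":0,"ay":0,"az":8},{"jaw":5,"x":0,"y":0,"z":0,"ax":0,"ay":0,"az":8},{"jaw":5,"x":0,"y":0,"z":0,"ax":0,"ay":0,"az":8},{"jaw":5,"x":0,"y":0,"z":0,"ax":0,"ay":0,"az":0}]' >/dev/null; python3 st.py
```

```text
jaw az -32.3 T [-0.1222 -0.9621 -0.0652] F [ 4.3116 -0.0647 -1.8754] w 0.152 q7 -0.85 pos [690.1924  14.0963  42.2065]
jaw az -56.4 T [-0.2179 -1.2711 -0.0943] F [ 6.128  -0.9676 -2.129 ] w 0.156 q7 -1.21 pos [690.7239  13.5736  42.2273]
```

```bash
python3 -m crank '[{"jaw":5,"x":0,"y":0,"z":0,"ax":0,"ay":0,"az":8},{"jaw":5,"x":0,"y":0,"z":0,"ax":0,"ay":0,"az":8},{"jaw":5,"x":0,"y":0,"z":0,"ax":0,"ay":0,"az":8},{"jaw":5,"x":0,"y":0,"z":0,"ax":0,"ay":0,"az":0}]' >/dev/null; python3 st.py
python3 -m crank '[{"jaw":5,"x":0,"y":0,"z":0,"ax":0,"ay":0,"az":8},{"jaw":5,"x":0,"y":0,"z":0,"ax":0,"ay":0,"az":8},{"jaw":5,"x":0,"y":0,"z":0,"ax":0,"ay":0,"az":0}]' >/dev/null; python3 st.py
```

```text
jaw az -80.4 T [-0.4452 -1.4415 -0.0839] F [ 7.4711 -2.016  -2.8889] w 0.149 q7 -1.56 pos [690.9635  12.9803  42.2229]
jaw az -95.9 T [-1.1001 -0.4469  3.0265] F [ 3.4268 -4.7567  2.9193] w 0.158 q7 -1.79 pos [689.9346  12.6091  42.5492]
```

Torque jumped to 3 N·m, so the screw has bottomed. I'll ease back to find the zero-torque angle.

```bash
for i in 1; do python3 -m crank '[{"jaw":5,"x":0,"y":0,"z":0,"ax":0,"ay":0,"az":-2},{"jaw":5,"x":0,"y":0,"z":0,"ax":0,"ay":0,"az":0}]' >/dev/null; python3 st.py; python3 -m crank '[{"jaw":5,"x":0,"y":0,"z":0,"ax":0,"ay":0,"az":-2},{"jaw":5,"x":0,"y":0,"z":0,"ax":0,"ay":0,"az":0}]' >/dev/null; python3 st.py; python3 -m crank '[{"jaw":5,"x":0,"y":0,"z":0,"ax":0,"ay":0,"az":-2},{"jaw":5,"x":0,"y":0,"z":0,"ax":0,"ay":0,"az":0}]' >/dev/null; python3 st.py; done
```

```text
jaw az -93.9 T [-0.99   -0.4555  2.172 ] F [ 4.7483 -4.6175  1.0586] w 0.154 q7 -1.76 pos [689.9195  12.6534  42.473 ]
jaw az -92.1 T [-0.837  -0.5047  1.2984] F [ 3.8096 -2.7698  2.0223] w 0.157 q7 -1.73 pos [689.9064  12.645   42.4027]
jaw az -90.0 T [-0.7639 -1.2408  1.5578] F [ 5.7825 -4.0682 -1.7324] w 0.154 q7 -1.70 pos [690.7038  12.7727  42.3118]
```

```bash
for i in 1; do python3 -m crank '[{"jaw":5,"x":0,"y":0,"z":0,"ax":0,"ay":0,"az":-2},{"jaw":5,"x":0,"y":0,"z":0,"ax":0,"ay":0,"az":0}]' >/dev/null; python3 st.py; python3 -m crank '[{"jaw":5,"x":0,"y":0,"z":0,"ax":0,"ay":0,"az":-2},{"jaw":5,"x":0,"y":0,"z":0,"ax":0,"ay":0,"az":0}]' >/dev/null; python3 st.py; python3 -m crank '[{"jaw":5,"x":0,"y":0,"z":0,"ax":0,"ay":0,"az":-2},{"jaw":5,"x":0,"y":0,"z":0,"ax":0,"ay":0,"az":0}]' >/dev/null; python3 st.py; done
```

```text
jaw az -88.2 T [-0.6791 -1.2494  0.7868] F [ 6.8246 -4.507  -1.924 ] w 0.154 q7 -1.68 pos [690.6598  12.7908  42.2559]
jaw az -86.3 T [-0.6021 -1.2413  0.0869] F [ 5.1366 -2.7925 -0.455 ] w 0.152 q7 -1.65 pos [690.585   12.8484  42.2303]
jaw az -84.3 T [-0.5349 -1.2477  0.0991] F [ 6.5448 -3.4266 -1.8318] w 0.152 q7 -1.62 pos [690.5623  12.8137  42.2045]
```

```bash
python3 - <<'E'
from h import *
p,d,c=shot('wrist');np.savez('/tmp/w20',p=p,d=d,R=c['R'],t=c['t'],k=[c[k] for k in('fx','fy','cx','cy')])
cv2.imwrite('pics/w20.png',cv2.resize(p[120:380,150:490,::-1],None,fx=2.2,fy=2.2))
E
python3 /tmp/s.py w20; python3 st.py
```

```text
top px [321.6212 281.2058] 4752 c [690.8975  14.6865] size 54.6 x 38.4 long az 160.9 depth z med 95.3 p95 99.1
white px [320.875  253.5129] 232 c [705.6835  14.7571] size 14.1 x 2.8 long az 5.9 depth z med 96.1 p95 97.1
red px [321.5327 284.3737] 3835 c [690.993   13.0066] size 58.1 x 14.3 long az 7.2 depth z med 95.2 p95 96.6
red px [546.7876 368.0221] 226 c [659.7037 -93.1624] size 27.4 x 4.1 long az 61.2 depth z med 149.5 p95 153.0
jaw az -84.3 T [-0.499  -1.2697  0.0997] F [ 5.6521 -2.5693 -1.5329] w 0.153 q7 -1.62 pos [690.5311  12.8363  42.1982]
```

View pics/w20.png

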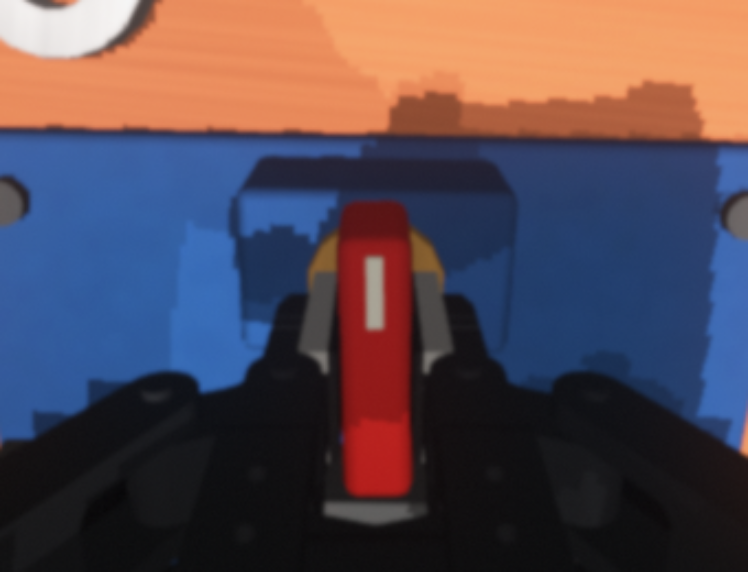

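The handle is square in the pads, its mark pointing to +x at crop (374,290), az ≈ 6–7°. I'll press clockwise again to confirm it's the screw's stop.

```bash
python3 -m crank '[{"jaw":5,"x":0,"y":0,"z":0,"ax":0,"ay":0,"az":-4},{"jaw":5,"x":0,"y":0,"z":0,"ax":0,"ay":0,"az":-4},{"jaw":5,"x":0,"y":0,"z":0,"ax":0,"ay":0,"az":0}]' >/dev/null; python3 st.py
python3 -m crank '[{"jaw":5,"x":0,"y":0,"z":0,"ax":0,"ay":0,"az":4},{"jaw":5,"x":0,"y":0,"z":0,"ax":0,"ay":0,"az":0}]' >/dev/null; python3 st.py
python3 -m crank '[{"jaw":5,"x":0,"y":0,"z":0,"ax":0,"ay":0,"az":4},{"jaw":5,"x":0,"y":0,"z":0,"ax":0,"ay":0,"az":0}]' >/dev/null; python3 st.py
python3 -m crank '[{"jaw":5,"x":0,"y":0,"z":0,"ax":0,"ay":0,"az":2},{"jaw":5,"x":0,"y":0,"z":0,"ax":0,"ay":0,"az":0}]' >/dev/null; python3 st.py
python3 -m crank '[{"jaw":5,"x":0,"y":0,"z":0,"ax":0,"ay":0,"az":2},{"jaw":5,"x":0,"y":0,"z":0,"ax":0,"ay":0,"az":0}]' >/dev/null; python3 st.py
python3 -c "
from h import *
p,d,c=shot('wrist');np.savez('/tmp/w21',p=p,d=d,R=c['R'],t=c['t'],k=[c[k] for k in('fx','fy','cx','cy')])"
python3 /tmp/s.py w21
```

```text
jaw az -76.3 T [-0.4703 -1.2261  0.0354] F [ 5.2623 -2.022  -1.8849] w 0.155 q7 -1.50 pos [690.5015  13.0161  42.222 ]
jaw az -80.4 T [-0.5057 -1.1871 -0.0579] F [ 5.9015 -3.1284 -1.5878] w 0.152 q7 -1.56 pos [690.5443  12.9507  42.2271]
jaw az -84.4 T [-0.5729 -1.2373 -0.0348] F [ 6.0794 -3.4186 -2.7504] w 0.154 q7 -1.62 pos [690.5563  12.8524  42.201 ]
jaw az -86.3 T [-0.569  -1.2343  0.0277] F [ 6.8582 -2.2084 -2.3491] w 0.155 q7 -1.65 pos [690.5638  12.8212  42.2218]
jaw az -88.2 T [-0.6231 -1.2244  0.8986] F [ 6.1245 -2.6572 -1.7524] w 0.154 q7 -1.68 pos [690.576   12.7636  42.2396]
top px [321.4898 280.9877] 4718 c [691.234  10.743] size 54.7 x 38.0 long az 29.8 depth z med 95.3 p95 99.1
white px [319.5132 253.2807] 228 c [705.7166  14.0802] size 14.1 x 2.8 long az 2.0 depth z med 96.2 p95 97.2
red px [321.4924 283.9989] 3798 c [690.9361  12.8585] size 58.2 x 14.5 long az 4.0 depth z med 95.2 p95 96.6
red px [535.9487 361.188 ] 117 c [656.2818 -84.4555] size 12.2 x 4.1 long az 58.0 depth z med 147.5 p95 149.7
red px [554.9819 373.247 ] 166 c [649.6254 -93.9396] size 16.3 x 6.0 long az 60.6 depth z med 151.3 p95 153.3
red px [571.9664 388.2857] 119 c [ 641.331  -104.9982] size 11.8 x 5.1 long az 52.2 depth z med 155.0 p95 157.1
```

The stop is confirmed: torque rises from jaw az ≈ -86.3° and reaches 0.9 N·m at -88.2°. I'll back off to +3.8°, 90° from the stop, then release and retreat.

```bash
python3 -m crank '[{"jaw":5,"x":0,"y":0,"z":0,"ax":0,"ay":0,"az":-9},{"jaw":5,"x":0,"y":0,"z":0,"ax":0,"ay":0,"az":-9},{"jaw":5,"x":0,"y":0,"z":0,"ax":0,"ay":0,"az":-9},{"jaw":5,"x":0,"y":0,"z":0,"ax":0,"ay":0,"az":-9},{"jaw":5,"x":0,"y":0,"z":0,"ax":0,"ay":0,"az":-9},{"jaw":5,"x":0,"y":0,"z":0,"ax":0,"ay":0,"az":-9},{"jaw":5,"x":0,"y":0,"z":0,"ax":0,"ay":0,"az":-9},{"jaw":5,"x":0,"y":0,"z":0,"ax":0,"ay":0,"az":-9},{"jaw":5,"x":0,"y":0,"z":0,"ax":0,"ay":0,"az":-9},{"jaw":5,"x":0,"y":0,"z":0,"ax":0,"ay":0,"az":-9},{"jaw":5,"x":0,"y":0,"z":0,"ax":0,"ay":0,"az":-2},{"jaw":5,"x":0,"y":0,"z":0,"ax":0,"ay":0,"az":0}]' >/dev/null; python3 st.py
```

```text
jaw az 3.5 T [-0.2239 -0.4754  0.0472] F [ 2.3435 -1.4528  1.1901] w 0.153 q7 -0.32 pos [689.1719  13.9281  42.1639]
```

```bash
python3 -m crank '[{"jaw":25,"x":0,"y":0,"z":0,"ax":0,"ay":0,"az":0},{"jaw":45,"x":0,"y":0,"z":0,"ax":0,"ay":0,"az":0},{"jaw":45,"x":0,"y":0,"z":0,"ax":0,"ay":0,"az":0},{"jaw":45,"x":0,"y":0,"z":-40,"ax":0,"ay":0,"az":0},{"jaw":45,"x":0,"y":0,"z":-50,"ax":0,"ay":0,"az":0},{"jaw":45,"x":0,"y":0,"z":-50,"ax":0,"ay":0,"az":0},{"jaw":45,"x":20,"y":-40,"z":-40,"ax":0,"ay":0,"az":0},{"jaw":45,"x":20,"y":-40,"z":-20,"ax":0,"ay":0,"az":0},{"jaw":45,"x":0,"y":0,"z":0,"ax":0,"ay":0,"az":0},{"jaw":45,"x":0,"y":0,"z":0,"ax":0,"ay":0,"az":0}]'
python3 - <<'E'
from h import *
p,d,c=shot('wrist','w22');np.savez('/tmp/w22',p=p,d=d,R=c['R'],t=c['t'],k=[c[k] for k in('fx','fy','cx','cy')])
p,d,c=shot('scene','s2')
p,d,c=shot('top');np.savez('/tmp/t9',p=p,d=d,R=c['R'],t=c['t'],k=[c[k] for k in('fx','fy','cx','cy')])
P=cloud(d,c);m=(P[...,2]>.13)&(P[...,2]<.16)&(np.hypot(P[...,0]-.64,P[...,1]+.385)<.06);print('oil cap px',m.sum(),P[m].mean(0))
E
python3 /tmp/s.py w22; python3 /tmp/g.py w22 .079
python3 /tmp/d.py w22 .084 .564 .096;python3 /tmp/d.py w22 .084 .579 -.084
```

```text
t: 53.55
eef_pos: [0.6066, 0.0486, 0.2417]
tool_rot: [0.0, 0.685, 0.729, -0.0]
contact_force: [-0.0, 0.3, -0.5]
gripper_width: 0.448
oil cap px 96 [ 0.6441 -0.3789  0.1477]
top px [397.0946 218.1426] 687 c [688.9316  14.4426] size 55.6 x 14.7 long az 94.5 depth z med 94.9 p95 96.4
white px [398.6 204.7] 50 c [688.4882  29.8678] size 14.1 x 3.1 long az 97.6 depth z med 95.9 p95 97.0
red px [396.2016 219.3297] 640 c [688.308   14.4495] size 56.0 x 15.1 long az 95.8 depth z med 94.8 p95 96.3
along +end mm [-72.7886  75.3435] across [-8.1527  2.1331  9.5566] z 0.07907989313146287
held px [282.876  130.7388] 4621 c [565.3975  95.8875] size 103.2 x 44.2 long az 4.4 depth z med 84.5 p95 85.8
held px [309.3118 286.866 ] 2030 c [599.2831 -79.7124] size 68.5 x 49.9 long az 4.4 depth z med 84.1 p95 85.4
```

View pics/w22.png

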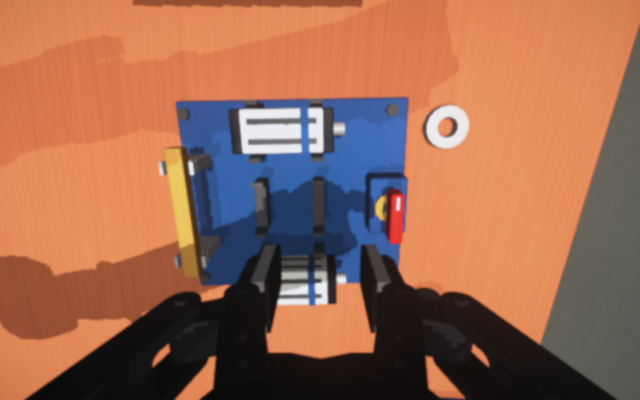

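In the last view the handle sits at (397,218) with its mark back at the +y end, az ≈ 95° (stop + 90°). The keeper is in the forks at (185,212) and both cylinders are in their saddles. The oil cap is still at 148 mm and the arm is clear, so I'm handing in.

```bash
python3 -c "
from station import ticket
print(ticket.hand_in())"
```

```text
the job is handed in; nothing more can be done
None
```

The job is done and handed in at about 54 s. Only two cylinders were present.

- **Cylinders:** I tipped each one onto the bench and regrasped it from above, then laid them in saddles a and c. Their tops are at about 84 mm, aligned with the jig and within about 3 mm of centre. In the last view a finger hid part of the saddle-a cylinder; it measured within 3 mm of centre after it was placed and after the second cylinder went in.
- **Keeper:** It rests in both forks with its top at 79 mm, centred within about 2 mm. The other three bars stayed in the bin.
- **Screw:** It bottomed at a hard stop. The reaction reached about 3 N·m on the first approach, and I confirmed the stop with a second press. I then backed it off about 90° and let go. The final handle angle is about 95°, against an expected 94–95°.
- **Oil bottle:** It is still standing, with its cap at 148 mm.

**What failed or disagreed:**
- The first move was refused because its rows lacked keys.
- My first grasp of the keeper closed on nothing, and so did a second try 6 mm lower. The fingertips sit about 30 mm above the reported TCP, so I went deeper and it held.
- The small friction torque on the screw had an odd sign before the stop, but the stop itself was clear and repeatable.

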